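# Return four fountain pens to their own cases

## Task

Put each of the four black fountain pens lying loose on the pen repairer's table back into the case made for its length - shortest pen in the shortest case, and so on up to the longest - so that it lies flat on the floor of the channel, either way round. Set the pens down, do not drop them, and leave the ink bottle and the screwdriver where they are.

Things in the scene. Friction and masses are not known exactly. Their poses are not given: they have to be found in the camera images.
- pen_pocket: shortest of four loose capped fountain pens, eight-sided, black with steel band and clip, 90 mm long, 13 mm across flats, about 20 g, lying flat along world y, up to 23 degrees off; does not roll by itself. Origin: mid-length on the pen's axis, 6.5 mm above what it lies on; x along the pen
- pen_short: second shortest of four loose capped fountain pens, eight-sided, black with steel band and clip, 114 mm long, 14 mm across flats, about 24 g, lying flat along world y, up to 23 degrees off; does not roll by itself. Origin: mid-length on the pen's axis, 7 mm above what it lies on; x along the pen
- pen_standard: second longest of four loose capped fountain pens, eight-sided, black with steel band and clip, 138 mm long, 15 mm across flats, about 27 g, lying flat along world y, up to 23 degrees off; does not roll by itself. Origin: mid-length on the pen's axis, 7.5 mm above what it lies on; x along the pen
- pen_oversize: longest of four loose capped fountain pens, eight-sided, black with steel band and clip, 162 mm long, 16 mm across flats, about 31 g, lying flat along world y, up to 23 degrees off; does not roll by itself. Origin: mid-length on the pen's axis, 8 mm above what it lies on; x along the pen
- case_pocket: shortest of four open wooden pen cases, fixed, 116 x 64 mm, floor 8 mm above the table. Lengthwise channel 106 x 34 mm, grey lining, between cheeks and end walls 17 mm high (from the table); the middle 50 mm of its length has no cheeks, open to both sides at floor level for fingers. Origin: middle of the case at table height; x along the channel; x lies along world y, up to 23 degrees off
- case_short: second shortest of four open wooden pen cases, fixed, 140 x 64 mm, floor 8 mm above the table. Lengthwise channel 130 x 34 mm, grey lining, between cheeks and end walls 17 mm high (from the table); the middle 50 mm of its length has no cheeks, open to both sides at floor level for fingers. Origin: middle of the case at table height; x along the channel; x lies along world y, up to 23 degrees off
- case_standard: second longest of four open wooden pen cases, fixed, 164 x 64 mm, floor 8 mm above the table. Lengthwise channel 154 x 34 mm, grey lining, between cheeks and end walls 17 mm high (from the table); the middle 50 mm of its length has no cheeks, open to both sides at floor level for fingers. Origin: middle of the case at table height; x along the channel; x lies along world y, up to 23 degrees off
- case_oversize: longest of four open wooden pen cases, fixed, 188 x 64 mm, floor 8 mm above the table. Lengthwise channel 178 x 34 mm, grey lining, between cheeks and end walls 17 mm high (from the table); the middle 50 mm of its length has no cheeks, open to both sides at floor level for fingers. Origin: middle of the case at table height; x along the channel; x lies along world y, up to 23 degrees off
- ink_bottle: bystander: round glass ink bottle with black cap, 52 mm across, 50 mm high, standing beyond the pens and cases; origin at the centre of its underside
- screwdriver: bystander: screwdriver with pale wooden handle, 160 mm long, lying beyond the pens and cases roughly along y; not a pen; origin under it about mid-length
Things that resemble listed ones, but are neither listed nor needed, are in the scene too. What is shaped like the case_standard but orange or yellow is not meant.

How it is judged:
At the end, for the whole second after the job is handed in: Every pen lies at rest and released in the case of its own length, flat on the channel floor (within 3 mm of its resting height), its middle within 14 mm of the case's middle and along the channel to 15 degrees (horizontal distance between pen_pocket and case_pocket below 0.014 m and angle between the x axis of pen_pocket and the x axis of case_pocket, either way round below 0.26 rad and height (world z) of pen_pocket below 0.0175 m and linear speed of each of pen_pocket, pen_short, pen_standard, pen_oversize below 0.02 m/s and contact force between each of pen_pocket, pen_short, pen_standard, pen_oversize and the fingers below 0.1 N and horizontal distance between pen_short and case_short below 0.014 m and angle between the x axis of pen_short and the x axis of case_short, either way round below 0.26 rad and height (world z) of pen_short below 0.018 m and horizontal distance between pen_standard and case_standard below 0.014 m and angle between the x axis of pen_standard and the x axis of case_standard, either way round below 0.26 rad and height (world z) of pen_standard below 0.0185 m and horizontal distance between pen_oversize and case_oversize below 0.014 m and angle between the x axis of pen_oversize and the x axis of case_oversize, either way round below 0.26 rad and height (world z) of pen_oversize below 0.019 m); the robot touches nothing.
It fails at once if a pen is dropped: falls freely, faster than 0.7 m/s (some 25 mm) ((linear speed of pen_pocket above 0.7 m/s and contact force between pen_pocket and anything else below 0.01 N) or (linear speed of pen_short above 0.7 m/s and contact force between pen_short and anything else below 0.01 N) or (linear speed of pen_standard above 0.7 m/s and contact force between pen_standard and anything else below 0.01 N) or (linear speed of pen_oversize above 0.7 m/s and contact force between pen_oversize and anything else below 0.01 N)).
It fails at once if the ink bottle is shifted by more than 20 mm (distance of ink_bottle from where it was at the start of the episode above 0.02 m).
It fails at once if the screwdriver is shifted by more than 20 mm (distance of screwdriver from where it was at the start of the episode above 0.02 m).
It also fails if it takes over 96 s, if anything falls off the work surface, if the arm or the gripper's body presses on something with over 40 N, if the wrist force passes 120 N, or if a joint passes its speed limit or range.

## Robot

A 6-joint arm with a two-finger parallel gripper is mounted at the origin on the work surface. World frame = base frame: x ahead of the robot, y to its left, z up, the work surface at z = 0. Lengths are in m, angles in rad, forces in N, time in s.
With the tool pointing down it reaches from about 0.325 to 0.75 m from the base axis. Payload 7.6 kg.
Tool frame: the origin (TCP) lies at the very end of the fingers, on their centre line; the grasp point (between the pads) lies 19 mm behind it; y points along the fingers, z is the direction in which the jaws open and shut, and the axes are right-handed (so a half turn about y gives the same grasp; the last joint's range is limited). The gripper opens to 85 mm and grips with 20 to 120 N. Pads are 22 mm wide; open, the fingers measure 114 mm over their backs; the gripper's body (76 mm by 85 mm) begins 54 mm behind the grasp point. The pads swing forward as they close: fully open they stand 13 mm farther back than shut.
Start: joints at [1.058, 0.052, 1.401, -0, 1.689, -0.07], TCP at [0.225, 0.474, 0.231] pointing down, gripper open.
Joint ranges: [-2.9, 2.9], [-0.91, 2.17], [0.12, 2.37], [-1.06, 4.2], [0.26, 2.73], [-2.93, 2.93]. Speed limits (rad/s): [2.57, 2.57, 3.01, 3.14, 3.14, 3.14].

## Interface

Orientations are given as a unit quaternion [x, y, z, w].
In Python, from station import monitor, eyes, ticket gives the robot as it stands.
- The arm moves only by the shell command python3 -m crank 'ROWS' [FORCE]. ROWS is JSON, a list of rows, each a list of 7 numbers: the shift along the tool's x, y, z as a fraction of full scale, then the turn, a rotation vector about the tool's x, y, z as a fraction of full scale, then the opening, from -1 (shut) to 1 (fully open). In form: [[tx, ty, tz, wx, wy, wz, hand], ...]. A call has 1 to 10 rows; each row shifts and turns the pose as measured when the row begins, along the tool's axes as they then stand; what a row does not reach is not made up. Full scale, the value 1, is 0.5 m for a shift and 60 degrees for a turn. A row lasts 1/12 s, in which the tool goes at most 41.7 mm and 7.16 degrees, less where a joint would pass 70% of its speed; a pose out of reach is approached as far as the arm can. A call with a number of a shift or a turn outside -1 to 1 is refused whole. A call with a gripper value outside its range is refused whole. The fingers move at their own pace and stop on an object; FORCE is the grip in N (left out, the last holds). Time passes only in rows, so rows that do not move let the fingers close. It gives the time, the measured TCP pose, the force and the opening at its end, in the units of the state.
- monitor.observe(): the state, without advancing time (a new reading comes with each control period).
- eyes.camera(name): name is "scene" or "side" or "wrist"; returns the picture (384x512x3 uint8, red, green, blue); there is no depth.
- eyes.get_calibration(name): a dict with "mtx" (3x3 intrinsics, pixels), "k1" (the pictures are not rectified: a ray, as slopes to the right and down, at radius r is drawn at 1 + k1 r^2 times it, then the intrinsics apply), "pose" (4x4, takes a point from camera to world coordinates); the wrist camera has in their place "T_tool_cam" (4x4, takes a point from camera to tool coordinates, whose origin is the TCP and whose axes are the tool frame's). Camera axes: x right, y up, looking along -z (the intrinsics and any distortion apply to the point x, -y, -z); pixel columns grow to the right and rows downward; lengths in m; the calibration is good to about 2 mm. A picture is of the moment at which its call begins: read the wrist's pose just before it. get_calibration takes no time and is no camera call.
- ticket.close_job(): hands the job in, once; it reports no verdict.
The state is a dict: "time_s": time; "joints": joint angles; "dq": joint speeds; "joint_torque": joint torques, N m; "position": TCP position; "ee_rot": TCP orientation; "ft_force": force on the tool from outside, world axes, zero at the start; "ft_torque": the same for the moment, N m; "finger_gap": opening from 0.0 (shut) to 1.0 (fully open).
Only numpy, scipy, OpenCV 4.12 (cv2) and the standard library are available. Lean on these libraries where they do the work, as an engineer would, in place of code of your own. Each camera call takes 0.05 s, during which the arm holds its last target.

## Working session

There is one attempt and no reset: what is moved stays moved. The work goes in short steps, Python scripts to look and compute and a shell command to move; the robot and the scene stay as the last step left them, time stands still between calls to the robot, and variables do not carry over. Pictures are saved under pics/ and viewed, and the job is handed in when it is done.

```bash
ls; mkdir -p pics
python3 - <<'E'
from station import monitor, eyes
import cv2, numpy as np
s=monitor.observe()
for k,v in s.items(): print(k,np.round(v,4) if v is not None else v)
for n in ["scene","side","wrist"]:
    c=eyes.get_calibration(n); print(n,{k:np.round(v,4).tolist() for k,v in c.items()})
for n in ["scene","side","wrist"]:
    cv2.imwrite(f"pics/{n}0.png",eyes.camera(n)[:,:,::-1])
E
```

```text
pics
time_s 0.0
joints [ 1.0577  0.0528  1.4017 -0.      1.6886 -0.0703]
dq [-0.0007 -0.0012  0.0008  0.0019  0.0004 -0.0013]
joint_torque [ 5.00000e-04 -3.81660e+01 -3.60195e+01  0.00000e+00  6.10000e-03
  0.00000e+00]
position [0.2248 0.4741 0.2305]
ee_rot [ 0.6904 -0.1554  0.1551 -0.6893]
ft_force [-0.2877  0.6578  0.7119]
ft_torque [ 0.006  -0.0407  0.0237]
finger_gap 0.9935
scene {'mtx': [[445.5408, 0.0, 249.3671], [0.0, 445.5408, 187.9163], [0.0, 0.0, 1.0]], 'k1': -0.1745, 'pose': [[0.6983, -0.3787, 0.6074, 1.4226], [0.7158, 0.3743, -0.5896, -0.828], [-0.0041, 0.8465, 0.5324, 0.839], [0.0, 0.0, 0.0, 1.0]]}
side {'mtx': [[379.0609, 0.0, 257.71], [0.0, 379.0609, 187.7923], [0.0, 0.0, 1.0]], 'k1': -0.0797, 'pose': [[0.7585, 0.4938, -0.4252, 0.1274], [-0.6515, 0.5624, -0.5091, -0.4635], [-0.0122, 0.6632, 0.7484, 0.7345], [0.0, 0.0, 0.0, 1.0]]}
wrist {'mtx': [[286.1953, 0.0, 255.0383], [0.0, 286.1953, 190.437], [0.0, 0.0, 1.0]], 'k1': -0.0715, 'T_tool_cam': [[0.0003, -0.9532, -0.3023, -0.0773], [0.0015, 0.3023, -0.9532, -0.1429], [1.0, -0.0002, 0.0015, 0.0007], [0.0, 0.0, 0.0, 1.0]]}
```

View pics/scene0.png

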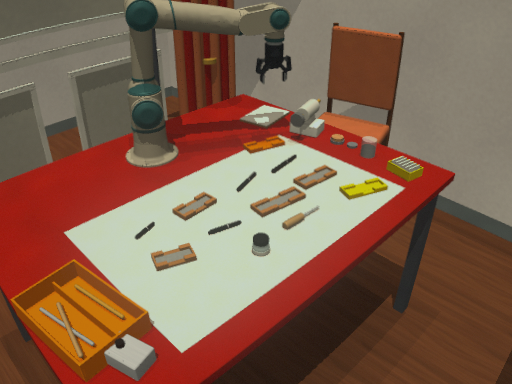

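View pics/side0.png

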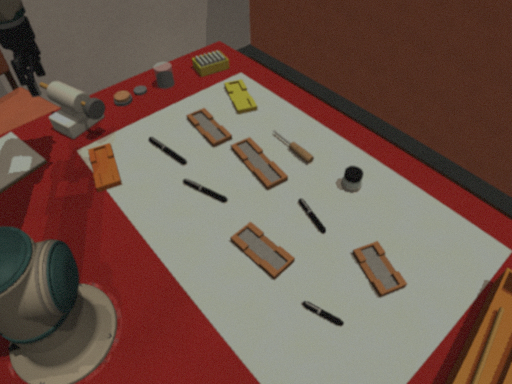

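View pics/wrist0.png

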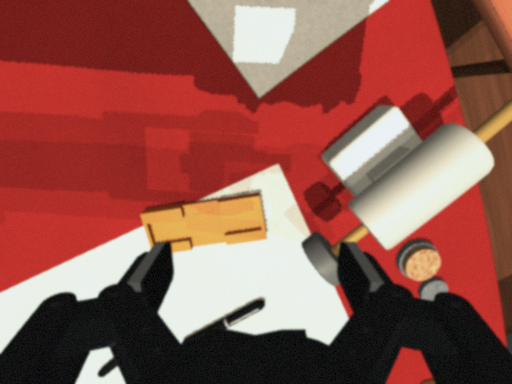

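The scene view shows four wooden cases at (195,206), (174,256), (278,201) and (315,177). The orange one (265,145) and the yellow one (363,188) are decoys. The black pens are at (145,230), (225,227), (247,181) and (285,163). The bottle is at (261,243) and the screwdriver at (301,217). All of these are also visible in the side view, so I'll segment both views.

```bash
cat > h.py <<'E'
import numpy as np, cv2
from scipy.spatial.transform import Rotation as R
from station import monitor, eyes
def undist(c,uv):
    K=np.array(c["mtx"]); k=c["k1"]; uv=np.atleast_2d(uv).astype(float)
    p=cv2.undistortPoints(uv.reshape(-1,1,2),K,np.array([k,0,0,0,0.])).reshape(-1,2)
    return np.c_[p[:,0],-p[:,1],-np.ones(len(p))]
def pose(n,s=None):
    c=eyes.get_calibration(n)
    if n!="wrist": return c,np.array(c["pose"])
    s=s or monitor.observe(); T=np.eye(4); T[:3,:3]=R.from_quat(s["ee_rot"]).as_matrix(); T[:3,3]=s["position"]
    return c,T@np.array(c["T_tool_cam"])
def rays(n,uv,s=None):
    c,P=pose(n,s); d=undist(c,uv)@P[:3,:3].T
    return P[:3,3],d/np.linalg.norm(d,axis=1)[:,None]
def onplane(n,uv,z,s=None):
    o,d=rays(n,uv,s); return o+d*((z-o[2])/d[:,2])[:,None]
def tri(n1,uv1,n2,uv2,s1=None,s2=None):
    o1,d1=rays(n1,uv1,s1);o2,d2=rays(n2,uv2,s2); out=[]
    for a,b in zip(d1,d2):
        t=np.linalg.lstsq(np.c_[a,-b],o2-o1,rcond=None)[0]
        p,q=o1+t[0]*a,o2+t[1]*b; out.append(np.r_[(p+q)/2,np.linalg.norm(p-q)])
    return np.array(out)
E
cat > seg.py <<'E'
from h import *
def ends(m,lab_area=(40,2000)):
    n,l,st,ce=cv2.connectedComponentsWithStats(m.astype(np.uint8)); r=[]
    for i in range(1,n):
        if lab_area[0]<=st[i,4]<=lab_area[1]:
            ys,xs=np.where(l==i); r.append(cv2.minAreaRect(np.c_[xs,ys].astype(np.float32))+(st[i,4],))
    return r
for n in ["scene","side"]:
    im=cv2.imread(f"pics/{n}0.png"); hsv=cv2.cvtColor(im,cv2.COLOR_BGR2HSV)
    paper=cv2.morphologyEx(((hsv[...,2]>150)&(hsv[...,1]<60)).astype(np.uint8),cv2.MORPH_CLOSE,np.ones((41,41)))
    dark=(hsv[...,2]<110)&(hsv[...,1]<110)&(paper>0)
    dark=cv2.morphologyEx(dark.astype(np.uint8),cv2.MORPH_CLOSE,np.ones((5,5)))
    print(n,"dark")
    for r in ends(dark,(60,2000)):
        c,(w,h),a,ar=r
        b=cv2.boxPoints(r[:3]); e=[(b[0]+b[1])/2,(b[2]+b[3])/2] if np.linalg.norm(b[0]-b[1])<np.linalg.norm(b[1]-b[2]) else [(b[1]+b[2])/2,(b[3]+b[0])/2]
        P=onplane(n,np.array(e),.007); print(np.round(c),ar,"len",round(np.linalg.norm(P[0]-P[1]),4),"mid",np.round(P.mean(0),4),"e",np.round(P[:,:2],3).tolist())
    wood=(hsv[...,0]<20)&(hsv[...,1]>90)&(hsv[...,2]>60)&(paper>0)
    wood=cv2.morphologyEx(wood.astype(np.uint8),cv2.MORPH_CLOSE,np.ones((9,9)))
    print(n,"wood")
    for r in ends(wood,(250,9000)):
        b=cv2.boxPoints(r[:3]); P=onplane(n,b,.012); print(np.round(r[0]),r[3],np.round(P.mean(0)[:2],4),"sides",np.round(np.linalg.norm(P-np.roll(P,1,0),axis=1),3))
    x0,y0,w,h=(110,120,300,170) if n=="scene" else (80,70,340,270)
    cv2.imwrite(f"pics/{n}crop.png",cv2.resize(im[y0:y0+h,x0:x0+w],None,fx=2.2,fy=2.2,interpolation=cv2.INTER_CUBIC))
E
python3 seg.py
```

```text
scene dark
[102.  10.] 731 len 0.5641 mid [-3.3868  1.5258  0.007 ] e [[-3.137, 1.658], [-3.636, 1.394]]
[255.   5.] 140 len 0.372 mid [-2.2285  2.8252  0.007 ] e [[-2.248, 3.01], [-2.209, 2.64]]
[49. 30.] 109 len 0.529 mid [-2.9166  0.7213  0.007 ] e [[-2.917, 0.986], [-2.916, 0.457]]
[10. 38.] 122 len 0.2881 mid [-2.9611  0.3406  0.007 ] e [[-3.09, 0.276], [-2.833, 0.406]]
[67. 50.] 127 len 0.3743 mid [-1.9525  0.4917  0.007 ] e [[-1.909, 0.674], [-1.996, 0.31]]
[20. 60.] 80 len 0.3028 mid [-2.0215  0.1276  0.007 ] e [[-1.992, 0.276], [-2.051, -0.021]]
[304. 116.] 314 len 0.3198 mid [0.1883 0.7402 0.007 ] e [[0.13, 0.889], [0.247, 0.591]]
[284. 164.] 112 len 0.16 mid [0.4408 0.3116 0.007 ] e [[0.431, 0.391], [0.451, 0.232]]
[246. 182.] 98 len 0.1356 mid [0.4333 0.117  0.007 ] e [[0.412, 0.181], [0.455, 0.053]]
[224. 227.] 145 len 0.1118 mid [ 0.5821 -0.1204  0.007 ] e [[0.597, -0.066], [0.568, -0.174]]
[145. 230.] 94 len 0.0868 mid [ 0.4215 -0.3066  0.007 ] e [[0.409, -0.265], [0.434, -0.348]]
[260. 240.] 193 len 0.0445 mid [ 0.7025 -0.0839  0.007 ] e [[0.718, -0.068], [0.687, -0.1
[... 1458 characters left out ...]
 [0.566, -0.176]]
[261. 250.] 777 len 0.1524 mid [ 0.4241 -0.1126  0.007 ] e [[0.42, -0.036], [0.428, -0.189]]
[375. 271.] 664 len 0.1288 mid [ 0.5746 -0.3163  0.007 ] e [[0.588, -0.253], [0.561, -0.379]]
[322. 313.] 342 len 0.0898 mid [ 0.419  -0.3066  0.007 ] e [[0.405, -0.264], [0.433, -0.349]]
side wood
[209. 127.] 808 [0.5876 0.3121] sides [0.197 0.08  0.208 0.069]
[100. 159.] 1109 [0.2804 0.4108] sides [0.252 0.108 0.249 0.092]
[258. 162.] 1221 [0.6014 0.1064] sides [0.212 0.079 0.223 0.068]
[261. 249.] 957 [ 0.425  -0.1133] sides [0.146 0.073 0.154 0.067]
[502. 257.] 360 [ 0.8177 -0.4918] sides [0.106 0.042 0.107 0.039]
[378. 268.] 853 [ 0.5839 -0.3168] sides [0.125 0.075 0.13  0.068]
```

View pics/sidecrop.png

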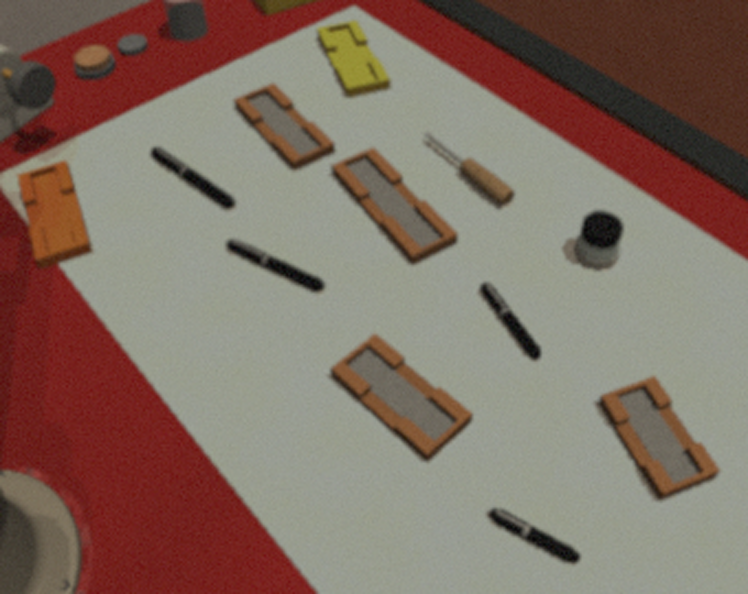

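View pics/scenecrop.png

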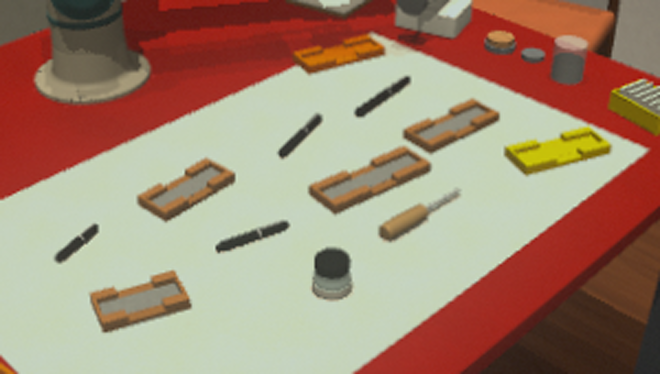

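```bash
cat > fit.py <<'E'
from h import *
from scipy.optimize import minimize
def proj(n,X):
    c=eyes.get_calibration(n);P=np.array(c["pose"]); Q=(X-P[:3,3])@P[:3,:3]
    return cv2.projectPoints((Q*[1,-1,-1]).reshape(-1,1,3),np.zeros(3),np.zeros(3),np.array(c["mtx"]),np.array([c["k1"],0,0,0,0.]))[0].reshape(-1,2)
def box(x,y,a,L,W=.064,h=.017,z=(0,1)):
    X=np.array([[i*L/2,j*W/2,k*h] for i in(-1,1) for j in(-1,1) for k in z]); c,s=np.cos(a),np.sin(a)
    return np.c_[x+c*X[:,0]-s*X[:,1],y+s*X[:,0]+c*X[:,1],X[:,2]]
S=4
def render(n,X):
    p=proj(n,X)+.5; m=np.zeros((384*S,512*S),np.uint8); cv2.fillConvexPoly(m,cv2.convexHull((p*S).astype(np.int32)),1)
    return cv2.resize(m.astype(np.float32),(512,384),interpolation=cv2.INTER_AREA)
def obs(n,x,y):
    im=cv2.imread(f"pics/{n}0.png"); hsv=cv2.cvtColor(im,cv2.COLOR_BGR2HSV)
    m=(hsv[...,0]<20)&(hsv[...,1]>70)&(hsv[...,2]>50)
    roi=np.zeros(m.shape,np.uint8); p=proj(n,box(x,y,np.pi/2,.21,.10)); cv2.fillConvexPoly(roi,cv2.convexHull(p.astype(np.int32)),1)
    m=m&(roi>0); n_,l,st,_=cv2.connectedComponentsWithStats(m.astype(np.uint8),connectivity=8)
    keep=np.isin(l,[i for i in range(1,n_) if st[i,4]>40]); ys,xs=np.where(keep)
    h=cv2.convexHull(np.c_[xs,ys].astype(np.int32)); f=np.zeros(m.shape,np.uint8); cv2.fillConvexPoly(f,h,1); return f.astype(np.float32)
if __name__=="__main__":
  for nm,x,y in [("A",.587,.312),("B",.600,.106),("C",.425,-.113),("D",.582,-.317)]:
    res=[]
    O={n:obs(n,x,y) for n in("scene","side")}
    for vs in (["scene"],["side"],["scene","side"]):
      f=lambda q:sum(np.abs(render(n,box(q[0],q[1],q[2],q[3]))-O[n]).sum()/O[n].sum() for n in vs)
      best=min((minimize(f,[x,y,a,L],method="Nelder-Mead",options=dict(initial_simplex=np.array([[x,y,a,L]]*5)+np.r_[np.zeros((1,4)),np.diag([.01,.01,.1,.02])],xatol=1e-4,fatol=1e-4)) for a in(1.35,1.57,1.8) for L in (.13,.165)),key=lambda r:r.fun)
      print(nm,vs,np.round(best.x,4),round(best.fun,3),"yawdeg",round(np.degrees(best.x[2]),1))
E
python3 fit.py
```

```text
A ['scene'] [0.5869 0.3196 1.4798 0.1601] 0.048 yawdeg 84.8
A ['side'] [0.589  0.3175 1.4586 0.16  ] 0.046 yawdeg 83.6
A ['scene', 'side'] [0.5883 0.3181 1.474  0.1603] 0.107 yawdeg 84.5Traceback (most recent call last):
  File "fit.py", line 26, in <module>
    best=min((minimize(f,[x,y,a,L],method="Nelder-Mead",options=dict(initial_simplex=np.array([[x,y,a,L]]*5)+np.r_[np.zeros((1,4)),np.diag([.01,.01,.1,.02])],xatol=1e-4,fatol=1e-4)) for a in(1.35,1.57,1.8) for L in (.13,.165)),key=lambda r:r.fun)
  File "fit.py", line 26, in <genexpr>
    best=min((minimize(f,[x,y,a,L],method="Nelder-Mead",options=dict(initial_simplex=np.array([[x,y,a,L]]*5)+np.r_[np.zeros((1,4)),np.diag([.01,.01,.1,.02])],xatol=1e-4,fatol=1e-4)) for a in(1.35,1.57,1.8) for L in (.13,.165)),key=lambda r:r.fun)
              ~~~~~~~~^^^^^^^^^^^^^^^^^^^^^^^^^^^^^^^^^^^^^^^^^^^^^^^^^^^^^^^^^^^^^^^^^^^^^^^^^^^^^^^^^^^^^^^^^^^^^^^^^^^^^^^^^^^^^^^^^^^^^^^^^^^^^^^^^^^^^^^^^^^^^^^^^^^^^^^^^^^^^^^
    res = _minimize_neldermead(fun, x0, args, callback, bounds=bounds,
                               **options)
    fsim[k] =
[... 158 characters left out ...]
(render(n,box(q[0],q[1],q[2],q[3]))-O[n]).sum()/O[n].sum() for n in vs)
               ~~~^^^^^^^^^^^^^^^^^^^^^^^^^^^^^^^^^^^^^^^^^^^^^^^^^^^^^^^^^^^^^^^^^^^^^^^^^^^^^^
  File "fit.py", line 25, in <genexpr>
    f=lambda q:sum(np.abs(render(n,box(q[0],q[1],q[2],q[3]))-O[n]).sum()/O[n].sum() for n in vs)
                          ~~~~~~^^^^^^^^^^^^^^^^^^^^^^^^^^^^
  File "fit.py", line 11, in render
    p=proj(n,X)+.5; m=np.zeros((384*S,512*S),np.uint8); cv2.fillConvexPoly(m,cv2.convexHull((p*S).astype(np.int32)),1)
      ~~~~^^^^^
  File "fit.py", line 4, in proj
    c=eyes.get_calibration(n);P=np.array(c["pose"]); Q=(X-P[:3,3])@P[:3,:3]
ValueError: time passes only in moves, steps and waits
```

```bash
python3 - <<'E'
import re
t=open('h.py').read()
t=t.replace("def undist","import pickle,os\nCAL=pickle.load(open('cal.pkl','rb'))\ndef undist").replace('eyes.get_calibration(n)','CAL[n]')
open('h.py','w').write(t)
f=open('fit.py').read().replace('eyes.get_calibration(n)','CAL[n]'); open('fit.py','w').write(f)
from station import eyes
import pickle
pickle.dump({n:eyes.get_calibration(n) for n in("scene","side","wrist")},open('cal.pkl','wb'))
E
python3 fit.py
python3 - <<'E'
from h import *
sc=[(284,164),(246,182),(224,227),(145,230)];sd=[(167,151),(205,190),(312,216),(322,313)]
print(np.round(tri("scene",sc,"side",sd),4))
E
```

```text
A ['scene'] [0.5869 0.3196 1.4798 0.1601] 0.048 yawdeg 84.8
A ['side'] [0.589  0.3175 1.4586 0.16  ] 0.046 yawdeg 83.6
A ['scene', 'side'] [0.5883 0.3181 1.474  0.1603] 0.107 yawdeg 84.5
B ['scene'] [0.5996 0.1052 1.4392 0.1859] 0.044 yawdeg 82.5
B ['side'] [0.6017 0.1029 1.4302 0.1837] 0.039 yawdeg 81.9
B ['scene', 'side'] [0.6008 0.1035 1.4395 0.1836] 0.103 yawdeg 82.5
C ['scene'] [ 0.4241 -0.1116  1.6251  0.138 ] 0.049 yawdeg 93.1
C ['side'] [ 0.4266 -0.1138  1.6334  0.1377] 0.025 yawdeg 93.6
C ['scene', 'side'] [ 0.4263 -0.1133  1.6377  0.1387] 0.091 yawdeg 93.8
D ['scene'] [ 0.5835 -0.3156  1.2331  0.1164] 0.037 yawdeg 70.7
D ['side'] [ 0.5859 -0.3171  1.2193  0.1149] 0.028 yawdeg 69.9
D ['scene', 'side'] [ 0.5852 -0.3166  1.2185  0.1153] 0.086 yawdeg 69.8
[[ 0.4401  0.3116  0.0036  0.0017]
 [ 0.4346  0.1149  0.0057  0.0013]
 [ 0.5806 -0.1219  0.0067  0.0028]
 [ 0.4202 -0.3058  0.0058  0.0013]]
```

```bash
cat > plan.py <<'E'
import sys
from h import *
# usage: plan.py x y z yawdeg(pen axis) [rows]
x,y,z,yaw=map(float,sys.argv[1:5]); s=monitor.observe()
R0=R.from_quat(s["ee_rot"]).as_matrix(); p=np.array(s["position"])
a=np.radians(yaw)
best=None
for k in (1,-1):
    zc=k*np.array([-np.sin(a),np.cos(a),0]); yc=np.array([0,0,-1.]); xc=np.cross(yc,zc)
    Rt=np.c_[xc,yc,zc]; w=R.from_matrix(R0.T@Rt).as_rotvec()
    if best is None or np.linalg.norm(w)<np.linalg.norm(best[1]): best=(Rt,w)
Rt,w=best; d=np.array([x,y,z])-p
print("t",round(s["time_s"],2),"pos",np.round(p,4),"d",np.round(d,4),"rotdeg",np.round(np.degrees(w),1),"tool-d frac",np.round(R0.T@d/.5,3),"rotfrac",np.round(np.degrees(w)/60,3),"j6",round(s["joints"][5],2),"gap",round(s["finger_gap"],3),"F",np.round(s["ft_force"],1))
N=int(sys.argv[5]) if len(sys.argv)>5 else max(1,int(np.ceil(max(np.linalg.norm(d)/.041,np.degrees(np.linalg.norm(w))/7))))
Rc=R0
print("N",N)
for i in range(N):
    print(np.round(Rc.T@d/N/.5,3).tolist(),np.round(np.degrees(w)/N/60,3).tolist()); Rc=Rc@R.from_rotvec(w/N).as_matrix()
E
python3 plan.py .4396 .311 .1 98
```

```text
t 0.15 pos [0.2248 0.4742 0.2307] d [ 0.2148 -0.1632 -0.1307] rotdeg [ 0.1 56.6  0. ] tool-d frac [ 0.528  0.261 -0.111] rotfrac [0.001 0.944 0.   ] j6 -0.07 gap 1.0 F [ 0.5  0.5 -1.3]
N 9
[0.059, 0.029, -0.012] [0.0, 0.105, 0.0]
[0.06, 0.029, -0.006] [0.0, 0.105, 0.0]
[0.06, 0.029, 0.001] [0.0, 0.105, 0.0]
[0.059, 0.029, 0.007] [0.0, 0.105, 0.0]
[0.058, 0.029, 0.014] [0.0, 0.105, 0.0]
[0.056, 0.029, 0.02] [0.0, 0.105, 0.0]
[0.054, 0.029, 0.026] [0.0, 0.105, 0.0]
[0.051, 0.029, 0.032] [0.0, 0.105, 0.0]
[0.047, 0.029, 0.037] [0.0, 0.105, 0.0]
```

Run:
```python
from fit import *
# rim height: fit case height h as free too, plus check of crop
for nm,q,L in [("A",(.5883,.3181,1.474),.164),("B",(.6008,.1035,1.4385),.188),("C",(.4263,-.1133,1.635),.14),("D",(.5852,-.3166,1.2185),.116)]:
    O={n:obs(n,q[0],q[1]) for n in("scene","side")}
    f=lambda v:sum(np.abs(render(n,box(v[0],v[1],v[2],L,h=v[3]))-O[n]).sum()/O[n].sum() for n in O)
    x0=np.array([*q,.012]); r=minimize(f,x0,method="Nelder-Mead",options=dict(initial_simplex=np.array([x0]*5)+np.r_[np.zeros((1,4)),np.diag([.005,.005,.05,.01])]))
    print(nm,np.round(r.x,4),round(r.fun,3))
```

```text
A [0.5885 0.3174 1.4755 0.0168] 0.128
B [0.6005 0.1037 1.4377 0.0168] 0.11
C [ 0.4258 -0.1132  1.626   0.0174] 0.099
D [ 0.5845 -0.3165  1.2211  0.0175] 0.086
```

The pens I could confuse with each other, by side-view pixel: (167,151) at 162 mm, (205,190) at 138 mm, (312,216) at 114 mm and (322,313) at 90 mm. The screwdriver (300,150) has a pale handle, so it isn't one of them.

The cases, by side-view pixel:

| Pixel | Measured length | Case |
|---|---|---|
| (209,127) | 160 mm | standard |
| (258,162) | 184 mm | oversize |
| (261,249) | 138 mm | short |
| (378,268) | 115 mm | pocket |

The orange case (100,159) and the yellow one at about (240,96) are excluded. The fitted rim height is 17 mm, as described. I'll start with the oversize pen.

```bash
python3 -m crank '[[0.059,0.029,-0.012,0,0.105,0,0.3],[0.06,0.029,-0.006,0,0.105,0,0.3],[0.06,0.029,0.001,0,0.105,0,0.3],[0.059,0.029,0.007,0,0.105,0,0.3],[0.058,0.029,0.014,0,0.105,0,0.3],[0.056,0.029,0.02,0,0.105,0,0.3],[0.054,0.029,0.026,0,0.105,0,0.3],[0.051,0.029,0.032,0,0.105,0,0.3],[0.047,0.029,0.037,0,0.105,0,0.3]]' 30; python3 plan.py .4396 .311 .1 98
python3 - <<'E'
from h import *
import pickle
s=monitor.observe(); cv2.imwrite("pics/w1.png",eyes.camera("wrist")[:,:,::-1]); pickle.dump(s,open("w1.pkl","wb"))
E
```

```text
time_s: 0.9
position: [0.4414, 0.3054, 0.096]
ee_rot: [-0.524, 0.474, -0.472, 0.527]
ft_force: [0.4, 0.3, -0.2]
finger_gap: 0.652
t 0.9 pos [0.4414 0.3054 0.096 ] d [-0.0018  0.0056  0.004 ] rotdeg [-0.  -2.  -0.3] tool-d frac [-0.012 -0.008 -0.002] rotfrac [-0.001 -0.033 -0.004] j6 0.43 gap 0.652 F [ 0.4  0.3 -0.2]
N 1
[-0.012, -0.008, -0.002] [-0.001, -0.033, -0.004]
```

View pics/w1.png

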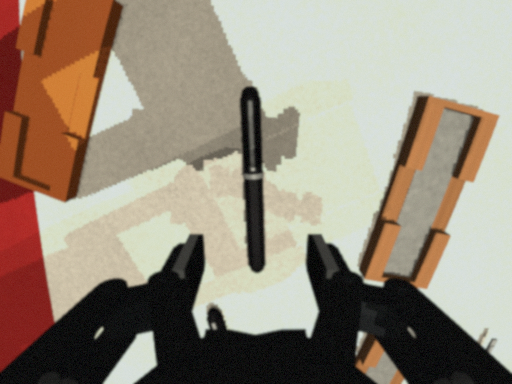

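The wrist view shows the oversize pen centred between the fingers, from (250,90) to (257,270). The standard case is at right, around (430,190). I'll check these points against the earlier estimates.

```bash
python3 - <<'E'
from h import *
import pickle
s=pickle.load(open("w1.pkl","rb"))
P=onplane("wrist",[(249.5,89),(257.5,271)],.008,s); d=P[1]-P[0]
print(P.round(4),"len",np.linalg.norm(d),"mid",P.mean(0).round(4),"yaw",np.degrees(np.arctan2(d[1],d[0]))%180)
# standard case top corners: TL(424,95) TR(497,114) BL(364,275) BR(425,287)
Q=onplane("wrist",[(424,95),(497,114),(425,287),(364,275)],.017,s); print(Q.round(4),Q.mean(0).round(4), np.linalg.norm(Q-np.roll(Q,1,0),axis=1).round(3), np.degrees(np.arctan2(*(Q[0]+Q[1]-Q[2]-Q[3])[[1,0]])))
E
python3 plan.py .4396 .311 .003 98
```

```text
[[0.4286 0.3907 0.008 ]
 [0.4519 0.2318 0.008 ]] len 0.1605912802616371 mid [0.4402 0.3112 0.008 ] yaw 98.35913207744865
[[0.5609 0.4019 0.017 ]
 [0.6263 0.3965 0.017 ]
 [0.6111 0.2344 0.017 ]
 [0.5485 0.2427 0.017 ]] [0.5867 0.3189 0.017 ] [0.16  0.066 0.163 0.063] 85.09258872163
t 0.95 pos [0.4436 0.3012 0.0924] d [-0.004   0.0098 -0.0894] rotdeg [ 0.1 -2.6 -0. ] tool-d frac [-0.02   0.179 -0.006] rotfrac [ 0.002 -0.043 -0.   ] j6 0.43 gap 0.651 F [ 0.4 -5.  -3.2]
N 3
[-0.007, 0.06, -0.002] [0.001, -0.014, -0.0]
[-0.007, 0.06, -0.002] [0.001, -0.014, -0.0]
[-0.007, 0.06, -0.002] [0.001, -0.014, -0.0]
```

```bash
python3 -m crank '[[-0.010,0.05,-0.003,0,-0.03,0,0.1],[-0.006,0.05,-0.002,0,-0.013,0,0.1],[-0.004,0.04,-0.001,0,0,0,0.1],[0,0.02,0,0,0,0,0.1]]'; python3 plan.py .440 .311 .003 98.2
```

```text
time_s: 1.28
position: [0.4427, 0.3079, 0.0097]
ee_rot: [-0.532, 0.466, -0.466, 0.532]
ft_force: [0.1, 0.1, -0.2]
finger_gap: 0.553
t 1.28 pos [0.4427 0.3079 0.0097] d [-0.0027  0.0031 -0.0067] rotdeg [ 0.  -0.6 -0. ] tool-d frac [-0.007  0.013 -0.004] rotfrac [ 0.    -0.01  -0.001] j6 0.41 gap 0.553 F [ 0.1  0.1 -0.2]
N 1
[-0.007, 0.013, -0.004] [0.0, -0.01, -0.001]
```

```bash
python3 -m crank '[[-0.007,0.01,-0.004,0,-0.01,0,0.1],[0,0,0,0,0,0,-0.4],[0,0,0,0,0,0,-1],[0,0,0,0,0,0,-1],[0,0,0,0,0,0,-1],[0,0,0,0,0,0,-1],[0,0,0,0,0,0,-1],[0,0,0,0,0,0,-1]]' 30; python3 plan.py .440 .311 .003 98.2
python3 - <<'E'
from h import *
cv2.imwrite("pics/w2.png",eyes.camera("wrist")[:,:,::-1])
E
```

```text
time_s: 1.95
position: [0.4406, 0.3124, 0.0069]
ee_rot: [-0.534, 0.462, -0.462, 0.536]
ft_force: [-0.2, 0.0, 0.0]
finger_gap: 0.176
t 1.95 pos [0.4406 0.3124 0.0069] d [-0.0006 -0.0014 -0.0039] rotdeg [-0.1  0.1 -0.1] tool-d frac [ 0.003  0.008 -0.002] rotfrac [-0.002  0.002 -0.001] j6 0.4 gap 0.176 F [-0.2  0.   0. ]
N 1
[0.003, 0.008, -0.002] [-0.002, 0.002, -0.001]
```

View pics/w2.png

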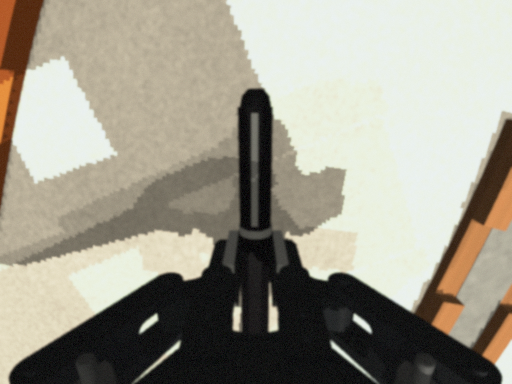

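```bash
python3 -m crank '[[0,0,0,0,0,0,-0.3],[0,0,0,0,0,0,-0.3],[0,0.01,0,0,0,0,-0.3],[0,0.003,0,0,0,0,-0.3],[0,0,0,0,0,0,-1],[0,0,0,0,0,0,-1],[0,0,0,0,0,0,-1],[0,0,0,0,0,0,-1],[0,0,0,0,0,0,-1]]' 40; python3 plan.py .440 .311 .002 98.2
```

```text
time_s: 2.75
position: [0.4411, 0.3126, 0.0005]
ee_rot: [-0.534, 0.462, -0.463, 0.536]
ft_force: [-0.9, 0.2, 0.9]
finger_gap: 0.175
t 2.75 pos [0.4411 0.3126 0.0005] d [-0.0011 -0.0016  0.0015] rotdeg [-0.2  0.1 -0.1] tool-d frac [ 0.003 -0.003 -0.003] rotfrac [-0.003  0.002 -0.002] j6 0.4 gap 0.175 F [-0.9  0.2  0.9]
N 1
[0.003, -0.003, -0.003] [-0.003, 0.002, -0.002]
```

```bash
python3 -m crank '[[0,-0.01,0,0,0,0,-1],[0,-0.03,0,0,0,0,-1],[0,-0.05,0,0,0,0,-1],[0,-0.04,0,0,0,0,-1],[0,-0.01,0,0,0,0,-1]]'; python3 plan.py .6005 .1037 .06 82.4 8
python3 - <<'E'
from h import *
cv2.imwrite("pics/w3.png",eyes.camera("wrist")[:,:,::-1])
E
```

```text
time_s: 3.17
position: [0.4389, 0.3111, 0.0706]
ee_rot: [0.536, -0.463, 0.462, -0.534]
ft_force: [0.5, 1.4, 0.4]
finger_gap: 0.17
t 3.17 pos [0.4389 0.3111 0.0706] d [ 0.1616 -0.2074 -0.0106] rotdeg [ 0.2 15.9  0.1] tool-d frac [0.457 0.021 0.26 ] rotfrac [0.003 0.265 0.001] j6 0.4 gap 0.17 F [0.5 1.4 0.4]
N 8
[0.057, 0.003, 0.032] [0.0, 0.033, 0.0]
[0.056, 0.003, 0.034] [0.0, 0.033, 0.0]
[0.055, 0.003, 0.036] [0.0, 0.033, 0.0]
[0.053, 0.003, 0.038] [0.0, 0.033, 0.0]
[0.052, 0.003, 0.04] [0.0, 0.033, 0.0]
[0.051, 0.003, 0.042] [0.0, 0.033, 0.0]
[0.049, 0.003, 0.044] [0.0, 0.033, 0.0]
[0.048, 0.003, 0.045] [0.0, 0.033, 0.0]
```

View pics/w3.png

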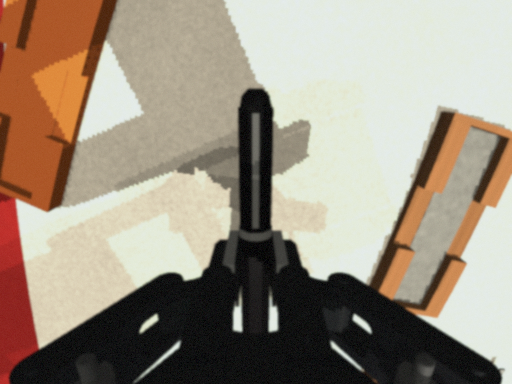

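The pen is held. It still lies between (256,90) and the fingers while the background has moved away. Now carry it to the oversize case.

```bash
python3 -m crank '[[0.03,0,0.017,0,0.017,0,-1],[0.055,0.003,0.032,0,0.033,0,-1],[0.056,0.003,0.034,0,0.033,0,-1],[0.055,0.003,0.036,0,0.033,0,-1],[0.053,0.003,0.038,0,0.033,0,-1],[0.052,0.003,0.04,0,0.033,0,-1],[0.051,0.003,0.042,0,0.033,0,-1],[0.045,0.003,0.04,0,0.033,0,-1],[0.02,0.003,0.018,0,0.015,0,-1],[0,0,0,0,0,0,-1]]'; python3 plan.py .6005 .1037 .06 82.4
```

```text
time_s: 4.05
position: [0.5943, 0.0966, 0.0462]
ee_rot: [-0.468, 0.536, -0.531, 0.46]
ft_force: [0.1, 0.9, -0.1]
finger_gap: 0.176
t 4.05 pos [0.5943 0.0966 0.0462] d [0.0062 0.0071 0.0138] rotdeg [ 0.7 -0.3  0.2] tool-d frac [-0.016 -0.028  0.01 ] rotfrac [ 0.012 -0.006  0.004] j6 0.24 gap 0.176 F [ 0.1  0.9 -0.1]
N 1
[-0.016, -0.028, 0.01] [0.012, -0.006, 0.004]
```

```bash
python3 -m crank '[[-0.012,-0.01,0.009,0.008,-0.006,0.003,-1],[0,0,0,0,0,0,-1]]'; python3 plan.py .6005 .1037 .0095 82.4
python3 - <<'E'
from h import *
import pickle
s=monitor.observe(); cv2.imwrite("pics/w4.png",eyes.camera("wrist")[:,:,::-1]); pickle.dump(s,open("w4.pkl","wb"))
E
```

```text
time_s: 4.22
position: [0.5987, 0.1025, 0.0492]
ee_rot: [-0.468, 0.534, -0.53, 0.464]
ft_force: [-1.0, -0.1, -0.3]
finger_gap: 0.173
t 4.22 pos [0.5987 0.1025 0.0492] d [ 0.0018  0.0012 -0.0397] rotdeg [0.4 0.  0. ] tool-d frac [-0.003  0.079  0.004] rotfrac [0.007 0.    0.001] j6 0.24 gap 0.173 F [-1.  -0.1 -0.3]
N 1
[-0.003, 0.079, 0.004] [0.007, 0.0, 0.001]
```

View pics/w4.png

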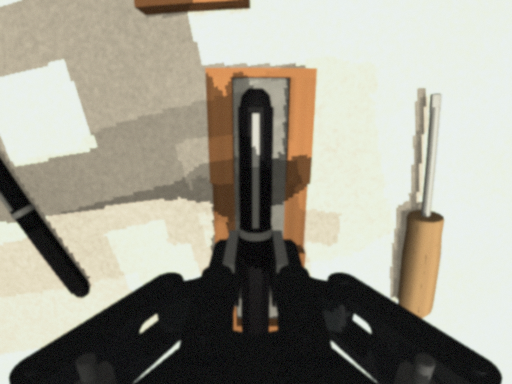

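The wrist view shows the pen over the oversize case channel (260,75–330), aligned with it. The screwdriver, at (425,200), is clear. Now lower the pen.

```bash
python3 -m crank '[[-0.003,0.02,0.004,0.007,0,0,-1],[0,0.02,0,0,0,0,-1],[0,0.015,0,0,0,0,-1],[0,0.009,0,0,0,0,-1],[0,0.003,0,0,0,0,-1],[0,0,0,0,0,0,-1]]'; python3 plan.py .6005 .1037 .0095 82.4
```

```text
time_s: 4.77
position: [0.5974, 0.1096, 0.0131]
ee_rot: [-0.469, 0.53, -0.529, 0.468]
ft_force: [0.9, 0.3, -0.7]
finger_gap: 0.168
t 4.77 pos [0.5974 0.1096 0.0131] d [ 0.0031 -0.0059 -0.0036] rotdeg [0.2 0.6 0.1] tool-d frac [0.011 0.007 0.008] rotfrac [0.003 0.01  0.001] j6 0.24 gap 0.168 F [ 0.9  0.3 -0.7]
N 1
[0.011, 0.007, 0.008] [0.003, 0.01, 0.001]
```

```bash
python3 -m crank '[[0.011,0.003,0.008,0,0.008,0,-1],[0,0.003,0,0,0,0,-1],[0,0,0,0,0,0,-1]]'; python3 plan.py .6005 .1037 .009 82.4
```

```text
time_s: 5.02
position: [0.6012, 0.1032, 0.0104]
ee_rot: [-0.467, 0.532, -0.531, 0.465]
ft_force: [-0.4, 0.1, -0.9]
finger_gap: 0.17
t 5.02 pos [0.6012 0.1032 0.0104] d [-0.0007  0.0005 -0.0014] rotdeg [0.1 0.1 0. ] tool-d frac [-0.001  0.003 -0.002] rotfrac [0.002 0.001 0.001] j6 0.24 gap 0.17 F [-0.4  0.1 -0.9]
N 1
[-0.001, 0.003, -0.002] [0.002, 0.001, 0.001]
```

```bash
python3 -m crank '[[-0.001,0.003,-0.002,0,0,0,-1],[0,0,0,0,0,0,-1],[0,0,0,0,0,0,-0.55],[0,0,0,0,0,0,-0.3],[0,0,0,0,0,0,-0.1],[0,0,0,0,0,0,-0.1],[0,-0.03,0,0,0,0,-0.1],[0,-0.06,0,0,0,0,0],[0,-0.05,0,0,0,0,0.1]]'
python3 - <<'E'
from h import *
import pickle
s=monitor.observe(); cv2.imwrite("pics/w5.png",eyes.camera("wrist")[:,:,::-1]); pickle.dump(s,open("w5.pkl","wb"))
E
python3 plan.py .433 .1163 .1 108.3
```

```text
time_s: 5.77
position: [0.5972, 0.1031, 0.0748]
ee_rot: [-0.47, 0.535, -0.529, 0.462]
ft_force: [0.6, 0.1, 0.2]
finger_gap: 0.552
t 5.82 pos [0.5996 0.1034 0.0807] d [-0.1666  0.0129  0.0193] rotdeg [  0.3 -25.9   0. ] tool-d frac [ 0.018 -0.037 -0.334] rotfrac [ 0.005 -0.431  0.   ] j6 0.24 gap 0.551 F [1.9 0.7 4.9]
N 5
[0.004, -0.007, -0.067] [0.001, -0.086, 0.0]
[-0.002, -0.007, -0.067] [0.001, -0.086, 0.0]
[-0.008, -0.008, -0.066] [0.001, -0.086, 0.0]
[-0.014, -0.008, -0.065] [0.001, -0.086, 0.0]
[-0.02, -0.008, -0.064] [0.001, -0.086, 0.0]
```

View pics/w5.png

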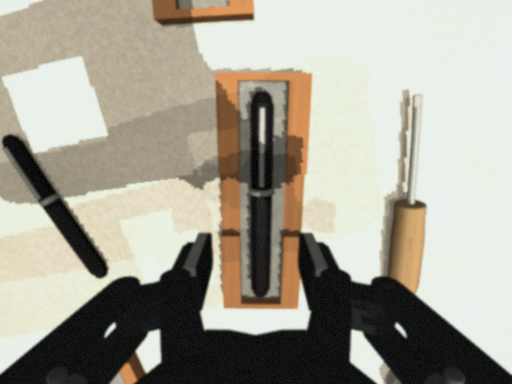

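The oversize pen now lies centred in its channel, at (262,92–295) with the channel at (238–288, 82–303). Next is the standard pen, seen at left from (12,142) to (98,270).

```bash
python3 -m crank '[[0.002,-0.007,-0.04,0,-0.05,0,0.1],[0,-0.007,-0.065,0,-0.085,0,0.1],[-0.004,-0.008,-0.065,0,-0.085,0,0.1],[-0.01,-0.004,-0.065,0,-0.085,0,0.1],[-0.015,0,-0.06,0,-0.08,0,0.1],[-0.01,0,-0.03,0,-0.04,0,0.1],[0,0,0,0,0,0,0.1],[0,0,0,0,0,0,0.1]]'
python3 plan.py .433 .1163 .003 108.3
python3 - <<'E'
from h import *
import pickle
s=monitor.observe(); cv2.imwrite("pics/w6.png",eyes.camera("wrist")[:,:,::-1]); pickle.dump(s,open("w6.pkl","wb"))
E
```

```text
time_s: 6.48
position: [0.4312, 0.1134, 0.0975]
ee_rot: [-0.574, 0.408, -0.412, 0.578]
ft_force: [0.0, -0.6, 0.3]
finger_gap: 0.551
t 6.48 pos [0.4312 0.1134 0.0975] d [ 0.0018  0.0029 -0.0945] rotdeg [-0.4  0.8  0.1] tool-d frac [-0.005  0.189  0.004] rotfrac [-0.006  0.014  0.001] j6 -0.16 gap 0.551 F [ 0.  -0.6  0.3]
N 3
[-0.002, 0.063, 0.001] [-0.002, 0.005, 0.0]
[-0.001, 0.063, 0.001] [-0.002, 0.005, 0.0]
[-0.001, 0.063, 0.002] [-0.002, 0.005, 0.0]
```

View pics/w6.png

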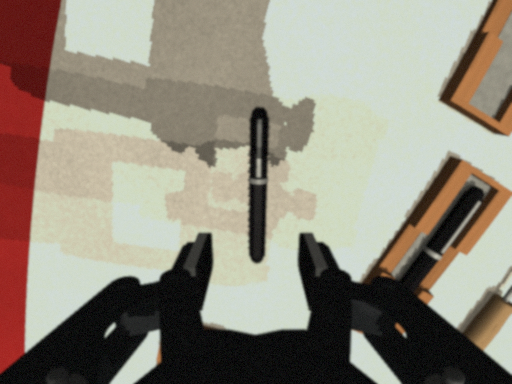

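```bash
cat > pen.py <<'E'
import sys,pickle
from h import *
tag,z=sys.argv[1],float(sys.argv[2]); v=list(map(float,sys.argv[3:7]))
s=pickle.load(open(tag+".pkl","rb")); P=onplane("wrist",[v[:2],v[2:]],z,s); d=P[1]-P[0]
print("len",np.linalg.norm(d).round(4),"mid",P.mean(0).round(4),"yaw",round(np.degrees(np.arctan2(d[1],d[0]))%180,1))
E
python3 pen.py w6 .0075 260 108 257.5 263
python3 -m crank '[[-0.002,0.03,0.001,-0.003,0.007,0,0.1],[-0.002,0.055,0.002,-0.003,0.006,0,0.1],[0,0.05,0,0,0,0,0.0],[0,0.035,0,0,0,0,0],[0,0.012,0,0,0,0,0],[0,0,0,0,0,0,0]]'
python3 plan.py .433 .1163 .002 108.3
```

```text
len 0.1391 mid [0.4344 0.1165 0.0075] yaw 108.5
time_s: 7.03
position: [0.4404, 0.1158, 0.0053]
ee_rot: [-0.57, 0.414, -0.419, 0.573]
ft_force: [0.2, 0.3, 0.7]
finger_gap: 0.495
t 7.03 pos [0.4404 0.1158 0.0053] d [-0.0074  0.0005 -0.0033] rotdeg [-0.5 -0.4  0.2] tool-d frac [-0.005  0.006 -0.014] rotfrac [-0.008 -0.007  0.003] j6 -0.13 gap 0.495 F [0.2 0.3 0.7]
N 1
[-0.005, 0.006, -0.014] [-0.008, -0.007, 0.003]
```

```bash
python3 -m crank '[[-0.004,0.004,-0.012,0,0,0,0],[0,0,0,0,0,0,-0.2],[0,0,0,0,0,0,-0.3]]'
python3 plan.py .434 .1164 .002 108.4
```

```text
time_s: 7.28
position: [0.4355, 0.1159, 0.0047]
ee_rot: [-0.569, 0.414, -0.42, 0.573]
ft_force: [0.7, -0.1, 0.6]
finger_gap: 0.351
t 7.28 pos [0.4355 0.1159 0.0047] d [-0.0015  0.0005 -0.0027] rotdeg [-0.6 -0.6  0.2] tool-d frac [-0.002  0.005 -0.003] rotfrac [-0.009 -0.011  0.003] j6 -0.13 gap 0.351 F [ 0.7 -0.1  0.6]
N 1
[-0.002, 0.005, -0.003] [-0.009, -0.011, 0.003]
```

```bash
python3 -m crank '[[-0.002,0.006,-0.003,-0.008,-0.01,0.003,-0.3],[0,0,0,0,0,0,-1],[0,0,0,0,0,0,-1],[0,0,0,0,0,0,-1],[0,0,0,0,0,0,-1],[0,0,0,0,0,0,-1]]' 40
python3 plan.py .434 .1164 .002 108.4
```

```text
time_s: 7.78
position: [0.4359, 0.1169, 0.0049]
ee_rot: [-0.572, 0.412, -0.415, 0.576]
ft_force: [-0.1, 0.2, 0.8]
finger_gap: 0.159
t 7.78 pos [0.4359 0.1169 0.0049] d [-0.0019 -0.0005 -0.0029] rotdeg [-0.4  0.   0. ] tool-d frac [-0.     0.006 -0.004] rotfrac [-0.007  0.     0.   ] j6 -0.14 gap 0.159 F [-0.1  0.2  0.8]
N 1
[-0.0, 0.006, -0.004] [-0.007, 0.0, 0.0]
```

```bash
python3 -m crank '[[0,-0.01,0,0,0,0,-1],[0,-0.03,0,0,0,0,-1],[0,-0.05,0,0,0,0,-1],[0,-0.04,0,0,0,0,-1],[0,-0.01,0,0,0,0,-1],[0,0,0,0,0,0,-1]]'; python3 plan.py .588 .318 .065 84.6 9
python3 - <<'E'
from h import *
cv2.imwrite("pics/w7.png",eyes.camera("wrist")[:,:,::-1])
E
```

```text
time_s: 8.28
position: [0.4343, 0.1166, 0.0777]
ee_rot: [-0.572, 0.413, -0.414, 0.575]
ft_force: [0.4, 0.6, -0.5]
finger_gap: 0.155
t 8.28 pos [0.4343 0.1166 0.0777] d [ 0.1537  0.2014 -0.0127] rotdeg [-0.2 23.8 -0.1] tool-d frac [-0.285  0.027  0.419] rotfrac [-0.004  0.397 -0.001] j6 -0.14 gap 0.155 F [ 0.4  0.6 -0.5]
N 9
[-0.032, 0.003, 0.047] [-0.0, 0.044, -0.0]
[-0.034, 0.003, 0.045] [-0.0, 0.044, -0.0]
[-0.036, 0.003, 0.043] [-0.0, 0.044, -0.0]
[-0.038, 0.003, 0.042] [-0.0, 0.044, -0.0]
[-0.04, 0.003, 0.04] [-0.0, 0.044, -0.0]
[-0.041, 0.003, 0.038] [-0.0, 0.044, -0.0]
[-0.043, 0.003, 0.036] [-0.0, 0.044, -0.0]
[-0.045, 0.003, 0.034] [-0.0, 0.044, -0.0]
[-0.046, 0.003, 0.032] [-0.0, 0.044, -0.0]
```

View pics/w7.png

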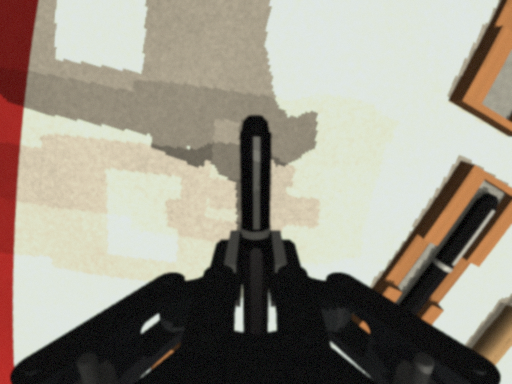

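The pen is held, with its tip at (256,120). Carry it to the standard case.

```bash
python3 -m crank '[[-0.018,0,0.025,0,0.022,0,-1],[-0.033,0.002,0.046,0,0.044,0,-1],[-0.034,0.002,0.045,0,0.044,0,-1],[-0.036,0.002,0.043,0,0.044,0,-1],[-0.038,0.002,0.042,0,0.044,0,-1],[-0.04,0.002,0.04,0,0.044,0,-1],[-0.041,0.002,0.038,0,0.044,0,-1],[-0.04,0.002,0.034,0,0.044,0,-1],[-0.025,0.002,0.018,0,0.02,0,-1],[0,0,0,0,0,0,-1]]'; python3 plan.py .588 .318 .05 84.6
```

```text
time_s: 9.17
position: [0.5747, 0.2989, 0.0499]
ee_rot: [-0.489, 0.518, -0.514, 0.478]
ft_force: [-1.3, -0.1, -0.5]
finger_gap: 0.157
t 9.17 pos [0.5747 0.2989 0.0499] d [0.0133 0.0191 0.0001] rotdeg [0.9 1.6 0.4] tool-d frac [-0.04  -0.001  0.024] rotfrac [0.014 0.027 0.007] j6 0.49 gap 0.157 F [-1.3 -0.1 -0.5]
N 1
[-0.04, -0.001, 0.024] [0.014, 0.027, 0.007]
```

```bash
python3 -m crank '[[-0.025,-0.002,0.015,0.007,0.015,0.004,-1],[-0.013,0,0.008,0.007,0.012,0.003,-1],[0,0,0,0,0,0,-1]]'; python3 plan.py .588 .318 .05 84.6
python3 - <<'E'
from h import *
import pickle
s=monitor.observe(); cv2.imwrite("pics/w8.png",eyes.camera("wrist")[:,:,::-1]); pickle.dump(s,open("w8.pkl","wb"))
E
```

```text
time_s: 9.42
position: [0.5857, 0.3165, 0.0444]
ee_rot: [-0.479, 0.524, -0.522, 0.473]
ft_force: [-0.4, 0.2, -0.1]
finger_gap: 0.156
t 9.42 pos [0.5857 0.3165 0.0444] d [0.0023 0.0015 0.0056] rotdeg [ 0.4 -0.   0.3] tool-d frac [-0.003 -0.011  0.004] rotfrac [ 0.006 -0.     0.004] j6 0.53 gap 0.156 F [-0.4  0.2 -0.1]
N 1
[-0.003, -0.011, 0.004] [0.006, -0.0, 0.004]
```

View pics/w8.png

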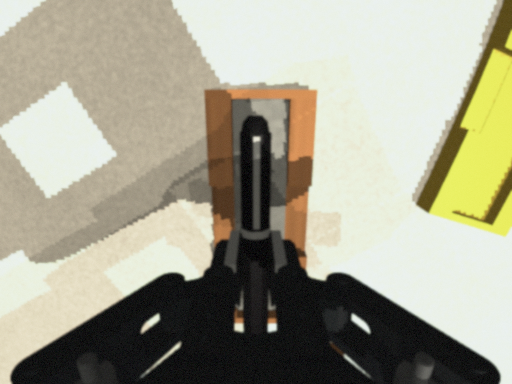

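The pen sits over the standard case's channel, at (262,100) and aligned. The yellow decoy at (470,150) is well away. Lower it.

```bash
python3 -m crank '[[-0.003,0.015,0.004,0.005,0,0.003,-1],[0,0.02,0,0,0,0,-1],[0,0.014,0,0,0,0,-1],[0,0.007,0,0,0,0,-1],[0,0,0,0,0,0,-1]]'; python3 plan.py .588 .318 .0115 84.6
```

```text
time_s: 9.88
position: [0.5859, 0.3142, 0.0122]
ee_rot: [-0.478, 0.523, -0.523, 0.474]
ft_force: [0.0, -0.1, 0.4]
finger_gap: 0.157
t 9.88 pos [0.5859 0.3142 0.0122] d [ 0.0021  0.0038 -0.0007] rotdeg [ 0.3 -0.   0.2] tool-d frac [-0.008  0.001  0.003] rotfrac [ 0.004 -0.     0.004] j6 0.53 gap 0.157 F [ 0.  -0.1  0.4]
N 1
[-0.008, 0.001, 0.003] [0.004, -0.0, 0.004]
```

```bash
python3 -m crank '[[-0.006,0.002,0.003,0,0,0,-1],[0,0.001,0,0,0,0,-1]]'; python3 plan.py .588 .318 .0115 84.6
```

```text
time_s: 10.05
position: [0.5882, 0.3155, 0.0122]
ee_rot: [0.478, -0.523, 0.524, -0.473]
ft_force: [0.7, 0.9, 0.7]
finger_gap: 0.16
t 10.05 pos [0.5882 0.3155 0.0122] d [-0.0002  0.0025 -0.0007] rotdeg [ 0.2 -0.1  0.4] tool-d frac [-0.005  0.001 -0.001] rotfrac [ 0.004 -0.001  0.006] j6 0.53 gap 0.16 F [0.7 0.9 0.7]
N 1
[-0.005, 0.001, -0.001] [0.004, -0.001, 0.006]
```

```bash
python3 -m crank '[[0,0.002,0,0,0,0,-1],[0,0,0,0,0,0,-0.55],[0,0,0,0,0,0,-0.3],[0,0,0,0,0,0,-0.1],[0,0,0,0,0,0,-0.1],[0,-0.03,0,0,0,0,-0.1],[0,-0.06,0,0,0,0,0],[0,-0.05,0,0,0,0,0.1],[0,0,0,0,0,0,0.1]]'
python3 - <<'E'
from h import *
import pickle
s=monitor.observe(); cv2.imwrite("pics/w9.png",eyes.camera("wrist")[:,:,::-1]); pickle.dump(s,open("w9.pkl","wb"))
E
python3 plan.py .581 -.1205 .1 75.4 12
```

```text
time_s: 10.8
position: [0.5877, 0.3158, 0.0849]
ee_rot: [0.479, -0.523, 0.523, -0.472]
ft_force: [0.5, -0.0, 1.3]
finger_gap: 0.548
t 10.85 pos [0.5871 0.3156 0.0829] d [-0.0061 -0.4361  0.0171] rotdeg [0.4 9.2 0.5] tool-d frac [ 0.87  -0.028  0.07 ] rotfrac [0.007 0.153 0.008] j6 0.53 gap 0.551 F [-0.5 -0.3  0.4]
N 12
[0.072, -0.002, 0.006] [0.001, 0.013, 0.001]
[0.072, -0.002, 0.007] [0.001, 0.013, 0.001]
[0.072, -0.002, 0.008] [0.001, 0.013, 0.001]
[0.072, -0.002, 0.009] [0.001, 0.013, 0.001]
[0.072, -0.003, 0.01] [0.001, 0.013, 0.001]
[0.072, -0.003, 0.011] [0.001, 0.013, 0.001]
[0.072, -0.003, 0.012] [0.001, 0.013, 0.001]
[0.072, -0.003, 0.013] [0.001, 0.013, 0.001]
[0.071, -0.003, 0.014] [0.001, 0.013, 0.001]
[0.071, -0.003, 0.014] [0.001, 0.013, 0.001]
[0.071, -0.003, 0.015] [0.001, 0.013, 0.001]
[0.071, -0.003, 0.016] [0.001, 0.013, 0.001]
```

View pics/w9.png

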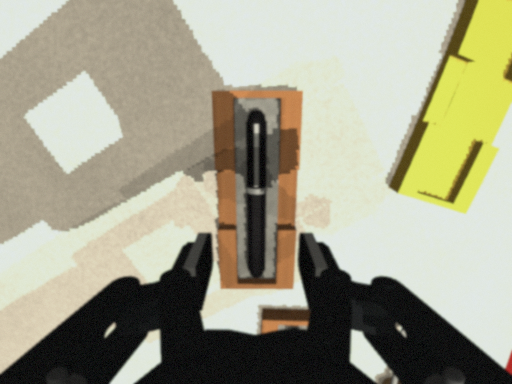

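The standard pen lies centred in its case, at (257,112–275) with the channel ending at 98 and 283. Next is the short pen.

```bash
python3 -m crank '[[0.05,-0.003,0.004,0,0.013,0,0.1],[0.075,-0.003,0.006,0,0.013,0,0.1],[0.075,-0.003,0.007,0,0.013,0,0.1],[0.075,-0.003,0.008,0,0.013,0,0.1],[0.075,-0.003,0.009,0,0.013,0,0.1],[0.075,-0.003,0.01,0,0.013,0,0.1],[0.075,-0.003,0.011,0,0.013,0,0.1],[0.075,-0.003,0.012,0,0.013,0,0.1],[0.075,-0.003,0.013,0,0.013,0,0.1],[0.073,-0.003,0.014,0,0.013,0,0.1]]';python3 plan.py .581 -.1205 .1 75.4
```

```text
time_s: 11.68
position: [0.572, -0.0559, 0.0966]
ee_rot: [-0.446, 0.554, -0.551, 0.436]
ft_force: [-0.1, 0.2, -0.1]
finger_gap: 0.551
t 11.68 pos [ 0.572  -0.0559  0.0966] d [ 0.009  -0.0646  0.0034] rotdeg [0.7 1.8 0.5] tool-d frac [ 0.122 -0.006  0.046] rotfrac [0.012 0.03  0.008] j6 0.07 gap 0.551 F [-0.1  0.2 -0.1]
N 2
[0.061, -0.003, 0.023] [0.006, 0.015, 0.004]
[0.061, -0.003, 0.024] [0.006, 0.015, 0.004]
```

```bash
python3 -m crank '[[0.055,-0.003,0.022,0.005,0.015,0.004,0.1],[0.045,0,0.018,0.005,0.012,0.004,0.1],[0.005,0,0,0,0,0,0.1],[0,0,0,0,0,0,0.1]]';python3 plan.py .581 -.1205 .1 75.4
python3 - <<'E'
from h import *
import pickle
s=monitor.observe(); cv2.imwrite("pics/w10.png",eyes.camera("wrist")[:,:,::-1]); pickle.dump(s,open("w10.pkl","wb"))
E
```

```text
time_s: 12.02
position: [0.5769, -0.1219, 0.0968]
ee_rot: [-0.432, 0.562, -0.56, 0.429]
ft_force: [-0.3, 0.2, 1.3]
finger_gap: 0.547
t 12.02 pos [ 0.5769 -0.1219  0.0968] d [0.0041 0.0014 0.0032] rotdeg [ 0.3 -0.5  0.1] tool-d frac [-0.005 -0.006  0.007] rotfrac [ 0.004 -0.008  0.002] j6 -0.01 gap 0.547 F [-0.3  0.2  1.3]
N 1
[-0.005, -0.006, 0.007] [0.004, -0.008, 0.002]
```

View pics/w10.png

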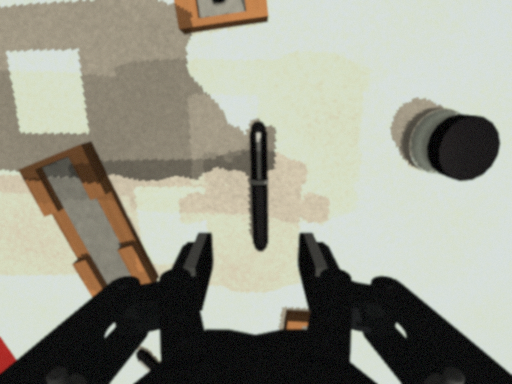

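The short pen is centred at (258–261, 122–250). The bottle at (455,145) is to the side, clear of the fingers, and the short case is at left around (95,220).

```bash
python3 pen.py w10 .007 258.5 121 261 250
python3 -m crank '[[-0.005,0.03,0.007,0.003,-0.006,0.002,0.1],[0,0.055,0,0,0,0,0],[0,0.05,0,0,0,0,0.0],[0,0.035,0,0,0,0,-0.1],[0,0.012,0,0,0,0,-0.2],[0,0,0,0,0,0,-0.2]]'
python3 plan.py .581 -.1205 .003 75.4
```

```text
len 0.1153 mid [ 0.5817 -0.1194  0.007 ] yaw 76.3
time_s: 12.57
position: [0.5817, -0.112, 0.0029]
ee_rot: [-0.434, 0.558, -0.557, 0.435]
ft_force: [-1.0, -0.7, 0.0]
finger_gap: 0.404
t 12.57 pos [ 0.5817 -0.112   0.0029] d [-0.0007 -0.0085  0.0001] rotdeg [ 0.   0.5 -0.1] tool-d frac [ 0.017 -0.     0.003] rotfrac [ 0.     0.008 -0.001] j6 -0.01 gap 0.404 F [-1.  -0.7  0. ]
N 1
[0.017, -0.0, 0.003] [0.0, 0.008, -0.001]
```

```bash
python3 -m crank '[[0.014,0,0.003,0,0,0,-0.3],[0,0,0,0,0,0,-0.3]]'
python3 plan.py .5815 -.12 .003 75.9
```

```text
time_s: 12.73
position: [0.5818, -0.1179, 0.0038]
ee_rot: [-0.435, 0.558, -0.557, 0.436]
ft_force: [0.4, -1.2, 0.3]
finger_gap: 0.35
t 12.73 pos [ 0.5818 -0.1179  0.0038] d [-0.0003 -0.0021 -0.0008] rotdeg [ 0.   0.1 -0.1] tool-d frac [0.004 0.002 0.   ] rotfrac [ 0.     0.002 -0.001] j6 -0.02 gap 0.35 F [ 0.4 -1.2  0.3]
N 1
[0.004, 0.002, 0.0] [0.0, 0.002, -0.001]
```

```bash
python3 -m crank '[[0.003,0.001,0,0,0,0,-0.6],[0,0,0,0,0,0,-1],[0,0,0,0,0,0,-1],[0,0,0,0,0,0,-1],[0,0,0,0,0,0,-1],[0,0,0,0,0,0,-1]]' 40
python3 plan.py .5815 -.12 .003 75.9
python3 -m crank '[[0,-0.01,0,0,0,0,-1],[0,-0.03,0,0,0,0,-1],[0,-0.05,0,0,0,0,-1],[0,-0.04,0,0,0,0,-1],[0,-0.01,0,0,0,0,-1],[0,0,0,0,0,0,-1]]'; python3 plan.py .4258 -.113 .065 93.5 6
python3 - <<'E'
from h import *
cv2.imwrite("pics/w11.png",eyes.camera("wrist")[:,:,::-1])
E
```

```text
time_s: 13.23
position: [0.5841, -0.1205, 0.0084]
ee_rot: [0.433, -0.555, 0.559, -0.437]
ft_force: [-0.0, -0.8, -0.3]
finger_gap: 0.145
t 13.23 pos [ 0.5841 -0.1205  0.0084] d [-0.0026  0.0005 -0.0054] rotdeg [-0.4  0.1 -0.1] tool-d frac [ 0.     0.011 -0.005] rotfrac [-0.007  0.002 -0.001] j6 -0.02 gap 0.145 F [-0.  -0.8 -0.3]
N 1
[0.0, 0.011, -0.005] [-0.007, 0.002, -0.001]
time_s: 13.73
position: [0.5825, -0.1202, 0.081]
ee_rot: [0.434, -0.556, 0.558, -0.437]
ft_force: [-0.2, -0.6, -0.9]
finger_gap: 0.143
t 13.73 pos [ 0.5825 -0.1202  0.081 ] d [-0.1567  0.0072 -0.016 ] rotdeg [ -0.3 -17.5  -0.1] tool-d frac [ 0.062  0.03  -0.308] rotfrac [-0.005 -0.292 -0.001] j6 -0.02 gap 0.143 F [-0.2 -0.6 -0.9]
N 6
[0.01, 0.005, -0.051] [-0.001, -0.049, -0.0]
[0.008, 0.005, -0.052] [-0.001, -0.049, -0.0]
[0.005, 0.005, -0.052] [-0.001, -0.049, -0.0]
[0.002, 0.005, -0.052] [-0.001, -0.049, -0.0]
[-0.0, 0.005, -0.052] [-0.001, -0.049, -0.0]
[-0.003, 0.005, -0.052] [-0.001, -0.049, -0.0]
```

View pics/w11.png

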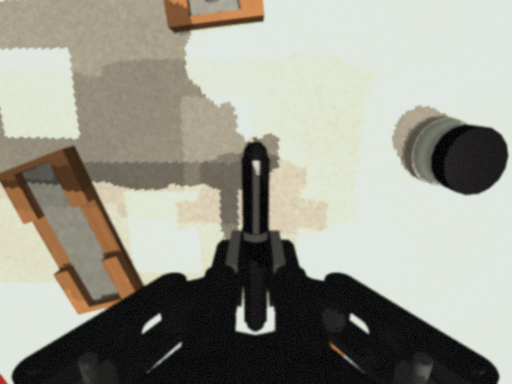

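The pen is held. Carry it to the short case.

```bash
python3 -m crank '[[0.006,0.003,-0.026,0,-0.025,0,-1],[0.01,0.004,-0.05,0,-0.049,0,-1],[0.008,0.004,-0.052,0,-0.049,0,-1],[0.005,0.004,-0.052,0,-0.049,0,-1],[0.002,0.004,-0.052,0,-0.049,0,-1],[0,0,-0.04,0,-0.035,0,-1],[-0.002,0,-0.02,0,-0.02,0,-1],[0,0,0,0,0,0,-1],[0,0,0,0,0,0,-1]]'; python3 plan.py .4258 -.113 .05 93.5
```

```text
time_s: 14.53
position: [0.4234, -0.1149, 0.0573]
ee_rot: [0.515, -0.489, 0.481, -0.513]
ft_force: [-0.2, 0.6, -0.1]
finger_gap: 0.143
t 14.53 pos [ 0.4234 -0.1149  0.0573] d [ 0.0024  0.0019 -0.0073] rotdeg [ 0.6 -0.1 -0.4] tool-d frac [-0.003  0.015  0.005] rotfrac [ 0.01  -0.002 -0.006] j6 -0.41 gap 0.143 F [-0.2  0.6 -0.1]
N 1
[-0.003, 0.015, 0.005] [0.01, -0.002, -0.006]
```

```bash
python3 -m crank '[[-0.003,0.01,0.005,0.01,0,-0.006,-1],[0,0.008,0,0,0,0,-1],[0,0,0,0,0,0,-1]]'; python3 plan.py .4258 -.113 .014 93.5
python3 - <<'E'
from h import *
import pickle
s=monitor.observe(); cv2.imwrite("pics/w12.png",eyes.camera("wrist")[:,:,::-1]); pickle.dump(s,open("w12.pkl","wb"))
E
```

```text
time_s: 14.78
position: [0.4271, -0.113, 0.0464]
ee_rot: [-0.514, 0.485, -0.486, 0.514]
ft_force: [-0.2, -0.0, -0.2]
finger_gap: 0.143
t 14.78 pos [ 0.4271 -0.113   0.0464] d [-0.0013 -0.     -0.0324] rotdeg [-0.  -0.2 -0. ] tool-d frac [-0.     0.065 -0.003] rotfrac [-0.001 -0.004 -0.   ] j6 -0.4 gap 0.143 F [-0.2 -0.  -0.2]
N 1
[-0.0, 0.065, -0.003] [-0.001, -0.004, -0.0]
```

View pics/w12.png

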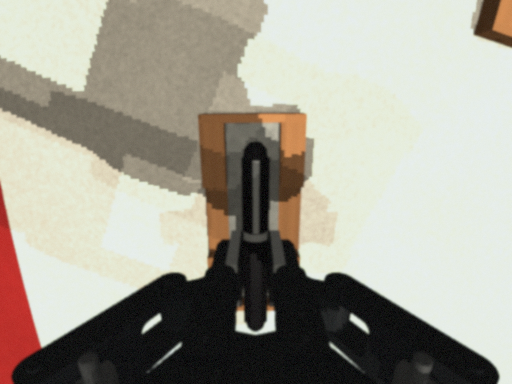

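The pen is aligned over the short case's channel, at (252,125). I'll lower it slowly and watch the force.

```bash
python3 -m crank '[[0,0.015,-0.002,0,0,0,-1],[0,0.018,0,0,0,0,-1],[0,0.012,0,0,0,0,-1],[0,0.005,0,0,0,0,-1],[0,0,0,0,0,0,-1]]'; python3 plan.py .4258 -.113 .014 93.5
```

```text
time_s: 15.25
position: [0.4268, -0.1129, 0.0184]
ee_rot: [-0.514, 0.486, -0.485, 0.514]
ft_force: [-0.4, 0.3, -0.2]
finger_gap: 0.146
t 15.25 pos [ 0.4268 -0.1129  0.0184] d [-0.001  -0.0001 -0.0044] rotdeg [-0.  -0.2 -0. ] tool-d frac [ 0.     0.009 -0.002] rotfrac [-0.    -0.003 -0.   ] j6 -0.4 gap 0.146 F [-0.4  0.3 -0.2]
N 1
[0.0, 0.009, -0.002] [-0.0, -0.003, -0.0]
```

```bash
python3 -m crank '[[0,0.006,-0.002,0,0,0,-1],[0,0,0,0,0,0,-1]]';python3 -m crank '[[0,0.003,0,0,0,0,-1],[0,0,0,0,0,0,-1]]';python3 -m crank '[[0,0.002,0,0,0,0,-1],[0,0,0,0,0,0,-1]]'
```

```text
time_s: 15.42
position: [0.4256, -0.1129, 0.0148]
ee_rot: [-0.514, 0.486, -0.485, 0.514]
ft_force: [0.1, 1.4, 0.3]
finger_gap: 0.146
time_s: 15.58
position: [0.4258, -0.113, 0.0133]
ee_rot: [-0.514, 0.486, -0.485, 0.514]
ft_force: [-0.4, -0.1, -0.1]
finger_gap: 0.136
time_s: 15.75
position: [0.4263, -0.1132, 0.0134]
ee_rot: [-0.514, 0.485, -0.486, 0.514]
ft_force: [-0.8, 0.0, -0.0]
finger_gap: 0.143
```

```bash
python3 -m crank '[[0,0.003,0,0,0,0,-1],[0,0,0,0,0,0,-1]]';python3 -m crank '[[0,0.002,0,0,0,0,-1],[0,0,0,0,0,0,-1],[0,0,0,0,0,0,-1]]'
```

```text
time_s: 15.92
position: [0.427, -0.1135, 0.0134]
ee_rot: [-0.514, 0.485, -0.486, 0.515]
ft_force: [0.3, 0.3, -0.5]
finger_gap: 0.141
time_s: 16.17
position: [0.4276, -0.1137, 0.0131]
ee_rot: [-0.513, 0.484, -0.487, 0.515]
ft_force: [-0.3, -0.7, -0.8]
finger_gap: 0.144
```

Run:
```python
from h import *
im=eyes.camera("side")[:,:,::-1]; cv2.imwrite("pics/s1.png",cv2.resize(im[200:300,200:330],None,fx=5,fy=5,interpolation=cv2.INTER_CUBIC))
```

```text
(no output)
```

View pics/s1.png

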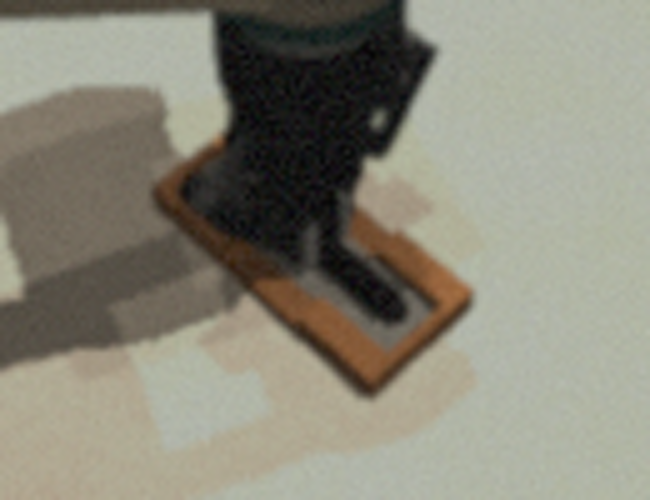

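```bash
python3 -m crank '[[0,0.006,0,0,0,0,-1],[0,0,0,0,0,0,-1]]'
```

```text
time_s: 16.38
position: [0.4282, -0.1138, 0.0138]
ee_rot: [-0.514, 0.484, -0.487, 0.515]
ft_force: [-0.5, 0.1, -0.8]
finger_gap: 0.145
```

It no longer sinks, so the pen is on the floor. Release.

```bash
python3 -m crank '[[0,0,0,0,0,0,-0.55],[0,0,0,0,0,0,-0.3],[0,0,0,0,0,0,-0.1],[0,0,0,0,0,0,-0.1],[0,-0.03,0,0,0,0,-0.1],[0,-0.06,0,0,0,0,0],[0,-0.05,0,0,0,0,0.1],[0,0,0,0,0,0,0.1]]'
python3 - <<'E'
from h import *
import pickle
s=monitor.observe(); cv2.imwrite("pics/w13.png",eyes.camera("wrist")[:,:,::-1]); pickle.dump(s,open("w13.pkl","wb"))
E
python3 plan.py .420 -.3066 .1 107.5 7
```

```text
time_s: 17.05
position: [0.4257, -0.113, 0.0825]
ee_rot: [0.515, -0.487, 0.484, -0.514]
ft_force: [0.7, -0.5, 0.8]
finger_gap: 0.552
t 17.1 pos [ 0.4248 -0.1127  0.0804] d [-0.0048 -0.1939  0.0196] rotdeg [  0.3 -14.2  -0.2] tool-d frac [ 0.386 -0.04  -0.032] rotfrac [ 0.005 -0.237 -0.003] j6 -0.4 gap 0.551 F [-0.1  0.6  0.4]
N 7
[0.055, -0.006, -0.005] [0.001, -0.034, -0.0]
[0.055, -0.006, -0.007] [0.001, -0.034, -0.0]
[0.055, -0.006, -0.008] [0.001, -0.034, -0.0]
[0.054, -0.006, -0.01] [0.001, -0.034, -0.0]
[0.054, -0.006, -0.012] [0.001, -0.034, -0.0]
[0.054, -0.006, -0.014] [0.001, -0.034, -0.0]
[0.053, -0.006, -0.016] [0.001, -0.034, -0.0]
```

View pics/w13.png

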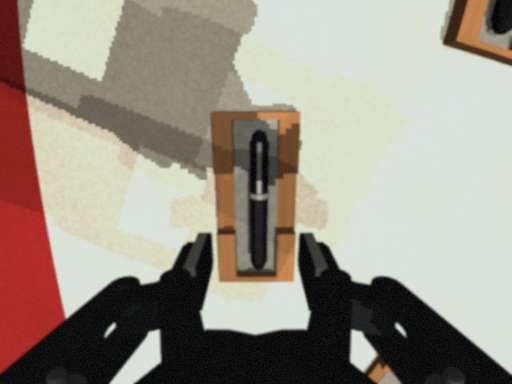

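The short pen lies in its channel, at (259,132–268) with the channel at 120–275. Next is the pocket pen.

```bash
python3 -m crank '[[0.03,-0.003,-0.003,0,-0.02,0,0.1],[0.055,-0.006,-0.006,0,-0.034,0,0.1],[0.055,-0.006,-0.007,0,-0.034,0,0.1],[0.055,-0.006,-0.009,0,-0.034,0,0.1],[0.055,-0.006,-0.011,0,-0.034,0,0.1],[0.055,-0.006,-0.013,0,-0.034,0,0.1],[0.045,-0.004,-0.013,0,-0.03,0,0.1],[0.02,0,-0.005,0,-0.01,0,0.1],[0,0,0,0,0,0,0.1]]';python3 plan.py .420 -.3066 .1 107.5
python3 - <<'E'
from h import *
import pickle
s=monitor.observe(); cv2.imwrite("pics/w14.png",eyes.camera("wrist")[:,:,::-1]); pickle.dump(s,open("w14.pkl","wb"))
E
```

```text
time_s: 17.85
position: [0.4183, -0.3064, 0.0863]
ee_rot: [0.572, -0.423, 0.408, -0.571]
ft_force: [-0.8, 0.7, -0.0]
finger_gap: 0.554
t 17.85 pos [ 0.4183 -0.3064  0.0863] d [ 0.0017 -0.0002  0.0137] rotdeg [ 0.8  0.5 -0.9] tool-d frac [ 0.001 -0.027  0.003] rotfrac [ 0.013  0.008 -0.015] j6 -1.02 gap 0.554 F [-0.8  0.7 -0. ]
N 1
[0.001, -0.027, 0.003] [0.013, 0.008, -0.015]
```

View pics/w14.png

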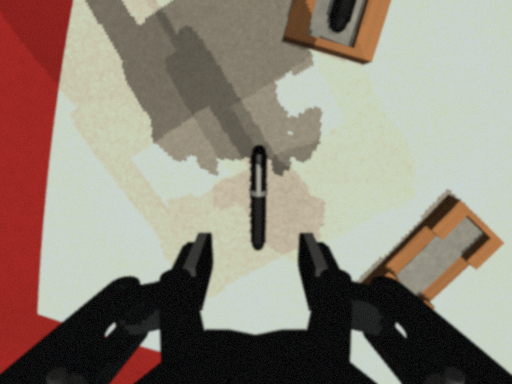

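The pocket pen is centred at (259,146–249), and the pocket case is at right around (440,250). Descend.

```bash
python3 pen.py w14 .0065 259.5 145 258.5 250
python3 -m crank '[[0,0.03,0.003,0.007,0.008,-0.008,0.1],[0,0.05,0,0.005,0,-0.006,0],[0,0.045,0,0,0,0,0.0],[0,0.03,0,0,0,0,-0.1],[0,0.008,0,0,0,0,-0.2],[0,0,0,0,0,0,-0.3]]'
python3 plan.py .420 -.3066 .003 107.5
```

```text
len 0.0914 mid [ 0.4209 -0.3063  0.0065] yaw 107.7
time_s: 18.4
position: [0.4195, -0.2992, -0.0005]
ee_rot: [-0.57, 0.419, -0.417, 0.571]
ft_force: [-0.2, -5.9, 14.0]
finger_gap: 0.352
t 18.4 pos [ 0.4195 -0.2992 -0.0005] d [ 0.0005 -0.0074  0.0035] rotdeg [ 0.  -0.  -0.1] tool-d frac [ 0.014 -0.007 -0.004] rotfrac [ 0.    -0.    -0.002] j6 -1.0 gap 0.352 F [-0.2 -5.9 14. ]
N 1
[0.014, -0.007, -0.004] [0.0, -0.0, -0.002]
```

```bash
python3 -m crank '[[0,-0.01,0,0,0,0,-0.3],[0.013,0,-0.002,0,0,0,-0.3],[0,0,0,0,0,0,-0.3]]'
python3 plan.py .4205 -.3065 .003 107.6
```

```text
time_s: 18.65
position: [0.4214, -0.3044, 0.0057]
ee_rot: [-0.57, 0.418, -0.417, 0.571]
ft_force: [-0.3, -1.0, -0.8]
finger_gap: 0.35
t 18.65 pos [ 0.4214 -0.3044  0.0057] d [-0.0009 -0.0021 -0.0027] rotdeg [-0.  -0.  -0.1] tool-d frac [ 0.004  0.005 -0.003] rotfrac [-0.    -0.    -0.002] j6 -1.0 gap 0.35 F [-0.3 -1.  -0.8]
N 1
[0.004, 0.005, -0.003] [-0.0, -0.0, -0.002]
```

```bash
python3 -m crank '[[0.004,0.004,-0.003,0,0,0,-0.4],[0,0,0,0,0,0,-1],[0,0,0,0,0,0,-1],[0,0,0,0,0,0,-1],[0,0,0,0,0,0,-1],[0,0,0,0,0,0,-1],[0,0,0,0,0,0,-1]]' 40
python3 plan.py .4205 -.3065 .003 107.6
```

```text
time_s: 19.23
position: [0.4209, -0.3068, 0.0042]
ee_rot: [-0.57, 0.418, -0.417, 0.571]
ft_force: [0.5, -0.6, 1.5]
finger_gap: 0.131
t 19.23 pos [ 0.4209 -0.3068  0.0042] d [-0.0004  0.0003 -0.0012] rotdeg [-0.1 -0.  -0.1] tool-d frac [-0.001  0.002 -0.001] rotfrac [-0.001 -0.001 -0.002] j6 -1.01 gap 0.131 F [ 0.5 -0.6  1.5]
N 1
[-0.001, 0.002, -0.001] [-0.001, -0.001, -0.002]
```

```bash
python3 -m crank '[[0,-0.01,0,0,0,0,-1],[0,-0.03,0,0,0,0,-1],[0,-0.05,0,0,0,0,-1],[0,-0.04,0,0,0,0,-1],[0,-0.01,0,0,0,0,-1],[0,0,0,0,0,0,-1]]'; python3 plan.py .585 -.3167 .065 70 8
python3 - <<'E'
from h import *
cv2.imwrite("pics/w15.png",eyes.camera("wrist")[:,:,::-1])
E
```

```text
time_s: 19.73
position: [0.4193, -0.3058, 0.0756]
ee_rot: [-0.57, 0.42, -0.416, 0.571]
ft_force: [-0.1, 0.1, -0.0]
finger_gap: 0.136
t 19.73 pos [ 0.4193 -0.3058  0.0756] d [ 0.1657 -0.0109 -0.0106] rotdeg [ 0.2 37.6 -0.3] tool-d frac [0.121 0.02  0.309] rotfrac [ 0.004  0.626 -0.005] j6 -1.01 gap 0.136 F [-0.1  0.1 -0. ]
N 8
[0.015, 0.002, 0.039] [0.0, 0.078, -0.001]
[0.012, 0.003, 0.04] [0.0, 0.078, -0.001]
[0.009, 0.003, 0.041] [0.0, 0.078, -0.001]
[0.005, 0.003, 0.041] [0.0, 0.078, -0.001]
[0.002, 0.003, 0.041] [0.0, 0.078, -0.001]
[-0.002, 0.003, 0.041] [0.0, 0.078, -0.001]
[-0.005, 0.003, 0.041] [0.0, 0.078, -0.001]
[-0.008, 0.003, 0.041] [0.0, 0.078, -0.001]
```

View pics/w15.png

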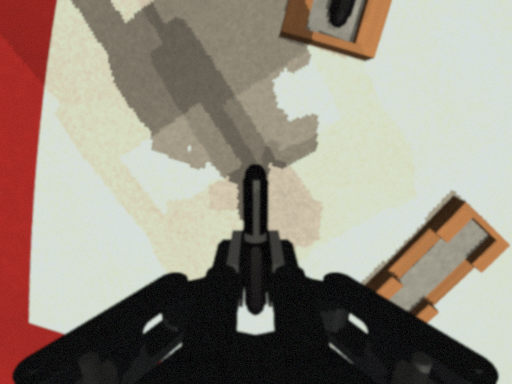

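The pen is held, tip at (256,172). Carry it to the pocket case.

```bash
python3 -m crank '[[0.008,0,0.02,0,0.04,0,-1],[0.015,0.002,0.039,0,0.078,0,-1],[0.012,0.002,0.04,0,0.078,0,-1],[0.009,0.002,0.041,0,0.078,0,-1],[0.005,0.002,0.041,0,0.078,0,-1],[0.002,0.002,0.041,0,0.078,0,-1],[-0.002,0.002,0.041,0,0.078,0,-1],[-0.004,0,0.03,0,0.07,0,-1],[-0.004,0,0.015,0,0.04,0,-1],[0,0,0,0,0,0,-1]]'; python3 plan.py .585 -.3167 .05 70
```

```text
time_s: 20.62
position: [0.577, -0.3195, 0.0484]
ee_rot: [-0.401, 0.594, -0.574, 0.395]
ft_force: [0.0, 0.2, -0.7]
finger_gap: 0.135
t 20.62 pos [ 0.577  -0.3195  0.0484] d [0.008  0.0028 0.0016] rotdeg [ 1.6 -1.5 -0.5] tool-d frac [-0.011 -0.004  0.013] rotfrac [ 0.027 -0.024 -0.009] j6 -0.19 gap 0.135 F [ 0.   0.2 -0.7]
N 1
[-0.011, -0.004, 0.013] [0.027, -0.024, -0.009]
```

```bash
python3 -m crank '[[-0.008,0.002,0.01,0.025,-0.02,-0.007,-1],[0,0,0,0,0,0,-1],[0,0,0,0,0,0,-1]]'; python3 plan.py .585 -.3167 .012 70
python3 - <<'E'
from h import *
import pickle
s=monitor.observe(); cv2.imwrite("pics/w16.png",eyes.camera("wrist")[:,:,::-1]); pickle.dump(s,open("w16.pkl","wb"))
E
```

```text
time_s: 20.87
position: [0.5808, -0.3165, 0.0419]
ee_rot: [-0.407, 0.583, -0.576, 0.404]
ft_force: [-0.1, -0.5, 0.2]
finger_gap: 0.135
t 20.87 pos [ 0.5808 -0.3165  0.0419] d [ 0.0042 -0.0002 -0.0299] rotdeg [ 0.5 -0.  -0.2] tool-d frac [-0.002  0.06   0.009] rotfrac [ 0.009 -0.001 -0.003] j6 -0.21 gap 0.135 F [-0.1 -0.5  0.2]
N 1
[-0.002, 0.06, 0.009] [0.009, -0.001, -0.003]
```

View pics/w16.png

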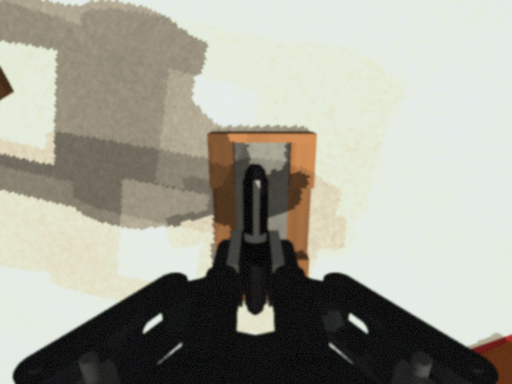

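The pen is aligned over the pocket channel (262,145), about 4 mm off to the left. I'll correct that on the way down.

```bash
python3 -m crank '[[-0.002,0.01,0.008,0.007,0,0,-1],[0,0.018,0,0,0,0,-1],[0,0.012,0,0,0,0,-1],[0,0.004,0,0,0,0,-1],[0,0,0,0,0,0,-1]]'; python3 plan.py .585 -.3167 .012 70
```

```text
time_s: 21.33
position: [0.5833, -0.3174, 0.0168]
ee_rot: [-0.405, 0.581, -0.578, 0.405]
ft_force: [0.0, -0.5, 0.7]
finger_gap: 0.131
t 21.33 pos [ 0.5833 -0.3174  0.0168] d [ 0.0017  0.0007 -0.0048] rotdeg [ 0.2 -0.1 -0.2] tool-d frac [-0.002  0.01   0.003] rotfrac [ 0.004 -0.002 -0.003] j6 -0.2 gap 0.131 F [ 0.  -0.5  0.7]
N 1
[-0.002, 0.01, 0.003] [0.004, -0.002, -0.003]
```

```bash
python3 -m crank '[[-0.002,0.006,0.003,0,0,0,-1],[0,0.002,0,0,0,0,-1],[0,0,0,0,0,0,-1]]'; python3 -m crank '[[0,0.003,0,0,0,0,-1],[0,0,0,0,0,0,-1]]'; python3 -m crank '[[0,0.003,0,0,0,0,-1],[0,0,0,0,0,0,-1]]'
```

```text
time_s: 21.58
position: [0.585, -0.317, 0.0123]
ee_rot: [-0.405, 0.582, -0.578, 0.405]
ft_force: [-0.3, -0.1, 0.9]
finger_gap: 0.13
time_s: 21.75
position: [0.5852, -0.3172, 0.0128]
ee_rot: [-0.405, 0.581, -0.578, 0.405]
ft_force: [0.2, 0.3, -0.4]
finger_gap: 0.135
time_s: 21.92
position: [0.5859, -0.3175, 0.0125]
ee_rot: [-0.405, 0.581, -0.579, 0.406]
ft_force: [0.4, 0.9, -0.2]
finger_gap: 0.134
```

The pen has stopped at about 12.5 mm, which means it's on the floor. Release and rise.

```bash
python3 -m crank '[[0,0,0,0,0,0,-0.55],[0,0,0,0,0,0,-0.3],[0,0,0,0,0,0,-0.1],[0,0,0,0,0,0,-0.1],[0,-0.03,0,0,0,0,-0.1],[0,-0.06,0,0,0,0,0],[0,-0.06,0,0,0,0,0.1],[0,-0.06,0,0,0,0,0.1],[0,-0.06,0,0,0,0,0.1],[0,0,0,0,0,0,0.1]]'
python3 -m crank '[[0,-0.06,0,0,0,0,0.1],[0,-0.06,0,0,0,0,0.1],[0,0,0,0,0,0,0.1],[0,0,0,0,0,0,0.1]]'
python3 - <<'E'
from h import *
import pickle
s=monitor.observe(); cv2.imwrite("pics/w17.png",eyes.camera("wrist")[:,:,::-1]); pickle.dump(s,open("w17.pkl","wb"))
for n in("scene","side"):
    im=eyes.camera(n)[:,:,::-1]; cv2.imwrite(f"pics/{n}F.png",im)
    x0,y0,w,h=(110,120,300,170) if n=="scene" else (80,70,340,270)
    cv2.imwrite(f"pics/{n}Fc.png",cv2.resize(im[y0:y0+h,x0:x0+w],None,fx=2.2,fy=2.2,interpolation=cv2.INTER_CUBIC))
E
```

```text
time_s: 22.75
position: [0.5845, -0.317, 0.1546]
ee_rot: [-0.405, 0.582, -0.577, 0.405]
ft_force: [-1.1, 0.4, 0.9]
finger_gap: 0.554
time_s: 23.08
position: [0.5848, -0.3174, 0.2239]
ee_rot: [-0.404, 0.58, -0.579, 0.406]
ft_force: [-0.6, -0.0, -0.7]
finger_gap: 0.553
```

View pics/w17.png

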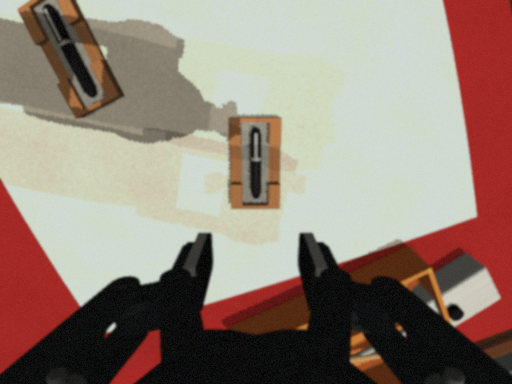

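View pics/sideFc.png

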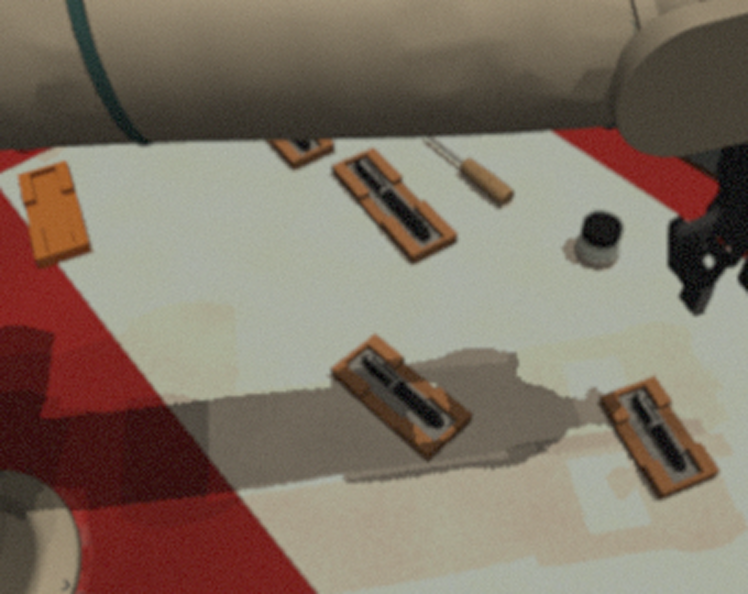

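View pics/sceneFc.png

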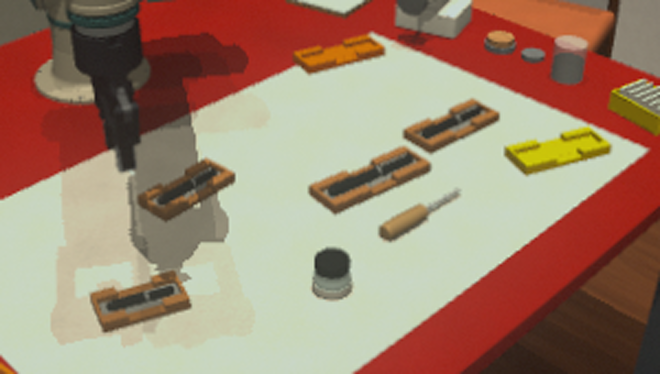

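Both views show all four pens inside their cases, with the bottle at (600,240) and the screwdriver at (487,180) unmoved. One numerical check before I hand in.

```bash
for a in "w5 .016 262 91 260.5 297" "w9 .0155 256.5 110 257 277" "w13 .015 259 130 259 270" "w17 .0145 256.5 125 256 199"; do python3 pen.py $a; done; echo "cases: (.6005,.1037,82.4) (.588,.318,84.6) (.4258,-.113,93.5) (.585,-.3167,70)"
python3 - <<'E'
import cv2,numpy as np
for n,roi in [("scene",(200,270,235,345)),("side",(125,205,270,370))]:
    a=cv2.imread(f"pics/{n}0.png").astype(int);b=cv2.imread(f"pics/{n}F.png").astype(int);y0,y1,x0,x1=roi
    print(n,"bystander region mean abs diff",np.abs(a-b)[y0:y1,x0:x1].mean().round(2))
E
```

```text
len 0.165 mid [0.6015 0.1032 0.016 ] yaw 82.4
len 0.1397 mid [0.589  0.3159 0.0155] yaw 84.8
len 0.1169 mid [ 0.429  -0.1146  0.015 ] yaw 93.5
len 0.0946 mid [ 0.587  -0.3164  0.0145] yaw 69.6
cases: (.6005,.1037,82.4) (.588,.318,84.6) (.4258,-.113,93.5) (.585,-.3167,70)
scene bystander region mean abs diff 4.09
side bystander region mean abs diff 19.52
```

Run:
```python
from station import ticket
print(ticket.close_job())
```

```text
the job is handed in; nothing more can be done
None
```

I put each of the four pens into the case for its length, released them and lifted the gripper clear. I handed the job in at about 23 s of the 96 s allowed; the hand-in reports no verdict.

- **Pen position:** the last wrist views put each pen's middle within about 4 mm of its case's middle (14 mm allowed) and within about 1° of the channel (15° allowed). I computed this assuming each pen's resting height.
- **Pens flat:** they look flat in the pictures, and measured lengths came out 2–5 mm over nominal. The pocket and short pens were lowered until they stopped sinking. The standard and oversize pens were released within about 1–2 mm of the floor, judged by tool height.
- **Bottle and screwdriver:** by eye, neither moved in the scene or side view. The scene image difference around them was small (4.1). The side one was larger (19.5) and disagrees; I put that down to the arm and gripper being in that part of the picture, and did not check further.
- **Irregularities:** the measured tool height wandered by a few mm during grasps. The fingers touched the table once, at about 14 N, while I was picking up the pocket pen.

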